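Break down the beaker stacks and log the return

TASK

The finishing beakers came back from the class nested in one another. Pull the stacks apart and stand every beaker upright in its own size row of the oak tray: tall narrow ones in the narrow row, middle ones in the middle row, wide low ones in the broad row. When all are in, swing the tally counter's lever down to its stop and let it spring back to log the return; do not disturb the other things on the bench.

Things in the scene. Friction and masses are not known exactly. Their poses are not given: they have to be found in the camera images.
- wide1: Wide low stainless beaker: 60 mm across the rim, 56 mm across the foot, 40 mm high, wall 2 mm, floor 4 mm thick, 55 to 145 g, open at the top. In a stack the narrower beaker stands loose on the floor of the wider one, its rim at least 25 mm above the wider rim. Origin at the centre of its underside, z up through its mouth. May be absent (None).
- wide2: Wide low stainless beaker: 60 mm across the rim, 56 mm across the foot, 40 mm high, wall 2 mm, floor 4 mm thick, 55 to 145 g, open at the top. In a stack the narrower beaker stands loose on the floor of the wider one, its rim at least 25 mm above the wider rim. Origin at the centre of its underside, z up through its mouth. May be absent (None).
- mid1: Middle stainless beaker: 46 mm across the rim, 43 mm across the foot, 65 mm high, wall 2 mm, floor 4 mm thick, 55 to 145 g, open at the top. In a stack the narrower beaker stands loose on the floor of the wider one, its rim at least 25 mm above the wider rim. Origin at the centre of its underside, z up through its mouth. May be absent (None).
- mid2: Middle stainless beaker: 46 mm across the rim, 43 mm across the foot, 65 mm high, wall 2 mm, floor 4 mm thick, 55 to 145 g, open at the top. In a stack the narrower beaker stands loose on the floor of the wider one, its rim at least 25 mm above the wider rim. Origin at the centre of its underside, z up through its mouth. May be absent (None).
- mid3: Middle stainless beaker: 46 mm across the rim, 43 mm across the foot, 65 mm high, wall 2 mm, floor 4 mm thick, 55 to 145 g, open at the top. In a stack the narrower beaker stands loose on the floor of the wider one, its rim at least 25 mm above the wider rim. Origin at the centre of its underside, z up through its mouth. May be absent (None).
- tall1: Tall narrow stainless beaker: 32 mm across the rim, 30 mm across the foot, 90 mm high, wall 2 mm, floor 4 mm thick, 55 to 145 g, open at the top. In a stack the narrower beaker stands loose on the floor of the wider one, its rim at least 25 mm above the wider rim. Origin at the centre of its underside, z up through its mouth. May be absent (None).
- tall2: Tall narrow stainless beaker: 32 mm across the rim, 30 mm across the foot, 90 mm high, wall 2 mm, floor 4 mm thick, 55 to 145 g, open at the top. In a stack the narrower beaker stands loose on the floor of the wider one, its rim at least 25 mm above the wider rim. Origin at the centre of its underside, z up through its mouth. May be absent (None).
- tall3: Tall narrow stainless beaker: 32 mm across the rim, 30 mm across the foot, 90 mm high, wall 2 mm, floor 4 mm thick, 55 to 145 g, open at the top. In a stack the narrower beaker stands loose on the floor of the wider one, its rim at least 25 mm above the wider rim. Origin at the centre of its underside, z up through its mouth. May be absent (None).
- tray: Oak tray fixed on the bench, 198 mm (its x) by 282 mm (its y), with three rows that run along its y, parted by low strips: floor 6 mm above the bench, strips and rims 6 mm thick, their tops 18 mm above the bench. Origin under its middle; the narrow row lies at its -x side, the broad row at its +x side.
- row_tall (a point): Middle of the floor of the narrow row (44 mm wide, 270 mm long along y), for the tall narrow beakers.
- row_mid (a point): Middle of the floor of the middle row (58 mm wide, 270 mm long along y), for the middle beakers.
- row_wide (a point): Middle of the floor of the broad row (72 mm wide, 270 mm long along y), for the wide low beakers.
- counter: Bench tally counter screwed down on an oak plinth: grey housing, top 76 mm above the bench, number drums and the lever's ball on its front (-x) side, brass reset knob on its +y side. Origin on the bench; the plinth covers x -45 to 65 mm and y -45 to 55 mm. Its lever turns on its -y side, 37 mm from the origin.
- lever_pivot (a point): Fixed axis of the counter's lever, 54 mm above the bench; the axis runs along the counter's y.
- lever_ball (a point): Centre of the black ball, 22 mm across, at the end of the lever, 70 mm from the pivot. At rest it stands 47 mm above the pivot and 52 mm in front of it (counter's -x); at the stop it is 10 mm below the pivot level and 69 mm in front.
- tally_lever (a joint): Angle of the lever: 0 at rest, sprung back to 0; grows as the ball swings towards the counter's -x and down about the pivot, to the stop at 0.87 rad. Takes about 2.5 N at the ball to start and 6 N at the stop.
- offcut1: Bystander: small wooden offcut block 32 x 24 x 14 mm lying on the bench.
- offcut2: Bystander: small wooden offcut block 28 x 20 x 12 mm lying on the bench.
- joint_board: Bystander: flat oak board with square joint fingers at one end, about 100 x 95 x 12 mm, lying on the bench.
- glue: Bystander: white glue bottle, 64 mm across, 190 mm high, standing beside the tray.
- fittings_tin: Bystander: open grey tin of screws, 100 x 130 x 28 mm.
- mallet: Bystander: wooden mallet, head 100 x 65 x 75 mm (origin under it), handle 310 mm along its x.
- chisel: Bystander: chisel lying flat, about 260 mm long along its x, handle 25 mm thick.
Mind the look-alikes: they are no part of the job. Leave any blue look-alike of the tall3 alone.

How it is judged:
On the way, in this order (a step that is already met when the one before it is completed fails the run):
1. every beaker present stands upright and at rest on the tray floor in the row of its size (x of wide1 in the frame of row_wide between -0.011 and 0.011 m and y of wide1 in the frame of row_wide between -0.13 and 0.13 m and height (world z) of each of wide1, wide2, mid1, mid2, mid3, tall1, tall2, tall3 below 0.01 m and angle between each of wide1, wide2, mid1, mid2, mid3, tall1, tall2, tall3's own z axis and vertical below 0.1 rad and linear speed of each of wide1, wide2, mid1, mid2, mid3, tall1, tall2, tall3 below 0.03 m/s and x of wide2 in the frame of row_wide between -0.011 and 0.011 m and y of wide2 in the frame of row_wide between -0.13 and 0.13 m and x of mid1 in the frame of row_mid between -0.011 and 0.011 m and y of mid1 in the frame of row_mid between -0.13 and 0.13 m and x of mid2 in the frame of row_mid between -0.011 and 0.011 m and y of mid2 in the frame of row_mid between -0.13 and 0.13 m and x of mid3 in the frame of row_mid between -0.011 and 0.011 m and y of mid3 in the frame of row_mid between -0.13 and 0.13 m and x of tall1 in the frame of row_tall between -0.011 and 0.011 m and y of tall1 in the frame of row_tall between -0.13 and 0.13 m and x of tall2 in the frame of row_tall between -0.011 and 0.011 m and y of tall2 in the frame of row_tall between -0.13 and 0.13 m and x of tall3 in the frame of row_tall between -0.011 and 0.011 m and y of tall3 in the frame of row_tall between -0.13 and 0.13 m), for 0.2 s.
2. the counter's lever is swung to its stop (value of joint tally_lever above 0.8 rad), for 0.05 s.
3. the lever is released and has sprung back (value of joint tally_lever below 0.08 rad), for 0.2 s.
At the end, for the whole second after the job is handed in: Every beaker present stands upright (within 0.1 rad), at rest, with its foot on the tray floor (not in another beaker) in the row of its own size, and the counter's lever, after a swing past 0.80 rad made once all were in, is back below 0.08 rad (all of step 1 and value of joint tally_lever below 0.08 rad); the robot touches nothing.
It fails at once if a bystander is moved more than 4 cm (distance of any of offcut1, offcut2, joint_board, glue, fittings_tin, mallet, chisel from where it was at the start of the episode above 0.04 m).
Of wide1, wide2, mid1, mid2, mid3, tall1, tall2, tall3 only 6 to 8 are there at a start; the rules pass over those that are not, and their reading is None.
At some moment in a run one of wide1, wide2, mid1, mid2, mid3 may be knocked a few centimetres aside while the robot is not near it.
It also fails if it takes over 208 s, if anything falls off the work surface, if the arm or the gripper's body presses on something with over 40 N, if the wrist force passes 120 N, or if a joint passes its speed limit or range.

ROBOT

A 6-joint arm with a two-finger parallel gripper is mounted at the origin on the work surface. World frame = base frame: x ahead of the robot, y to its left, z up, the work surface at z = 0. Lengths are in m, angles in rad, forces in N, time in s.
With the tool pointing down it reaches from about 0.3 to 0.75 m from the base axis. Payload 8.5 kg.
Tool frame: the origin (TCP) lies midway between the tips of the shut fingers; the grasp point (between the pads) lies grip_depth behind it (grip_depth is the distance from the TCP to the grasp point, in m); z points along the fingers, y is the direction in which the jaws open and shut (so a half turn about z gives the same grasp; the last joint's range is limited). The gripper opens to 85 mm and grips with 20 to 120 N. Pads are 22 mm wide; open, the fingers measure 114 mm over their backs; the gripper's body (76 mm by 85 mm) begins 54 mm behind the grasp point. The pads swing forward as they close: fully open they stand 13 mm farther back than shut.
Start: joints at [0.907, 0.381, 1.297, -0, 1.464, -0.215], TCP at [0.239, 0.496, 0.231] pointing down, gripper open.
Joint ranges: [-3.11, 3.11], [-0.89, 2.33], [0.22, 2.48], [-1.42, 4.56], [0.17, 2.85], [-2.88, 2.88]. Speed limits (rad/s): [2.39, 2.39, 3.14, 3.14, 3.14, 3.14].

INTERFACE

Orientations are given as a 3x3 rotation matrix whose columns are the frame's x, y, z axes.
In Python, from station import read_state, snapshot, get_calibration, sign_off, search_frame, landmark_of, grip_depth gives the robot as it stands.
- The arm moves only by the tool apply_moves, never from a script. Its argument "rows" is a list of rows, each an object with "rotation": the turn, a rotation vector about the tool's x, y, z in degrees, a list of three; "linear": the shift along the tool's x, y, z in m, a list of three; "hand": the closure in counts, from 0 (fully open) to 255 (shut). In form: [{"rotation": [wx, wy, wz], "linear": [tx, ty, tz], "hand": hand}, ...]. A call has 1 to 12 rows; each row is the pose to reach, as a shift and turn from the pose commanded when the call began, along the tool's axes at that moment; what a row does not reach only later rows make up. A row lasts 1/8 s, in which the tool goes at most 62.5 mm and 10.7 degrees, less where a joint would pass 70% of its speed; a pose out of reach is approached as far as the arm can. A call with a gripper value outside its range is refused whole. The fingers move at their own pace and stop on an object; the grip force is fixed at half the most. Time passes only in rows, so rows that repeat a pose let the fingers close. It gives the time, the measured TCP pose, the force and the opening at its end, in the units of the state.
- read_state(): the state, without advancing time (a new reading comes with each control period).
- snapshot(name): name is "side" or "top"; returns the picture (480x640x3 uint8, red, green, blue); there is no depth.
- get_calibration(name): a dict with "mtx" (3x3 intrinsics, pixels), "view" (4x4, takes a point from world to camera coordinates). Camera axes: x right, y down, z forward; pixel columns grow to the right and rows downward; lengths in m; the calibration is good to about 2 mm. A picture is of the moment at which its call begins. get_calibration takes no time and is no camera call.
- sign_off(): hands the job in, once; it reports no verdict.
Trained networks look in the newest picture that a camera, given by its name, has taken for a name from the list of things; names that differ only in an ending like _2 or _b are one class to them, and where a whole thing is asked for, a point or a joint stands for the part that bears it (a point fixed in the world has none). Each returns a list of dicts, best first, with "p" (0 to 1); they miss things now and then, are a little off and sometimes report something else, mostly with a low value. They report only what shows in the picture. A call takes as long as a camera call. They do not tell look-alikes from the thing itself.
- search_frame(camera, label): "point" ([x, y, z] in m, in world coordinates, good to about 4 mm: the middle of the surface that is visible of it).
- landmark_of(camera, label): "point" ([x, y, z] in m, in world coordinates, good to about 4 mm: a listed point, or the origin of a listed thing).
The state is a dict: "time_s": time; "q": joint angles; "dq": joint speeds; "joint_efforts": joint torques, N m; "tcp_pos": TCP position; "eef_rot": TCP orientation; "ft_force": force on the tool from outside, world axes, zero at the start; "ft_torque": the same for the moment, N m; "finger_gap": opening from 0.0 (shut) to 1.0 (fully open).
Only numpy, scipy, OpenCV 4.12 (cv2) and the standard library are available. Lean on these libraries where they do the work, as an engineer would, in place of code of your own. Each camera call takes 0.05 s, during which the arm holds its last target.

## Working session

There is one attempt and no reset: what is moved stays moved. The work goes in short steps, Python scripts to look and compute and a tool call to move; the robot and the scene stay as the last step left them, time stands still between calls to the robot, and variables do not carry over. Pictures are saved under pics/ and viewed, and the job is handed in when it is done.

Besides the shell and the picture viewer there is one more tool, called after "Request:" by a JSON object that holds its "op" and its "data", one argument or row to a line. apply_moves: Moves the arm, as the interface text tells. Its arguments: {"type":"object","properties":{"rows":{"type":"array"}},"required":["rows"]}

```bash
ls; mkdir -p pics; python3 - <<'E'
from station import *
import cv2, numpy as np
s=read_state(); print({k:np.round(v,3).tolist() for k,v in s.items()})
print(grip_depth if not callable(grip_depth) else grip_depth())
for n in ("side","top"):
    im=snapshot(n); cv2.imwrite(f"pics/{n}0.png",im[:,:,::-1])
    c=get_calibration(n); print(n,np.round(c["mtx"],1).tolist(),np.round(c["view"],3).tolist())
E
```

```text
pics
{'time_s': 0.0, 'q': [0.907, 0.381, 1.298, 0.0, 1.464, -0.215], 'dq': [0.001, 0.0, 0.0, -0.001, 0.003, 0.0], 'joint_efforts': [-0.001, -44.846, -23.128, -0.0, 0.005, 0.0], 'tcp_pos': [0.238, 0.495, 0.231], 'eef_rot': [[-0.901, 0.434, -0.001], [0.434, 0.901, -0.001], [0.0, -0.001, -1.0]], 'ft_force': [-0.483, 0.016, -0.697], 'ft_torque': [0.019, 0.012, -0.016], 'finger_gap': 1.0}
0.0187
side [[615.1, 0.0, 314.2], [0.0, 615.1, 237.1], [0.0, 0.0, 1.0]] [[0.771, -0.637, -0.022, -0.433], [-0.39, -0.444, -0.807, 0.285], [0.504, 0.63, -0.59, 1.338], [0.0, 0.0, 0.0, 1.0]]
top [[469.1, 0.0, 314.5], [0.0, 469.1, 240.3], [0.0, 0.0, 1.0]] [[-0.018, -1.0, 0.0, -0.007], [-0.98, 0.017, -0.2, 0.583], [0.2, -0.004, -0.98, 1.08], [0.0, 0.0, 0.0, 1.0]]
```

View pics/top0.png

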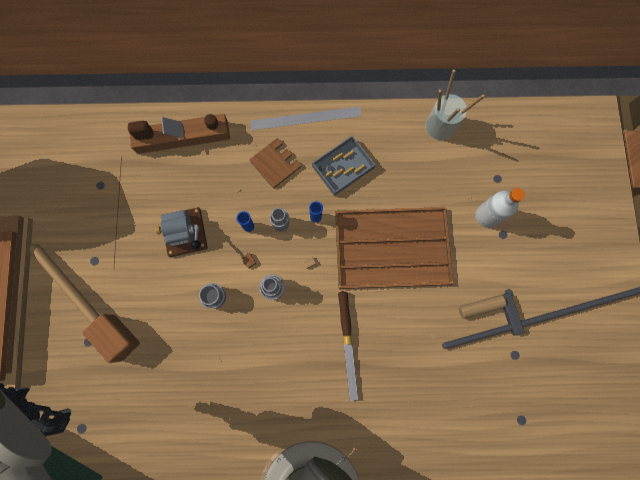

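View pics/side0.png

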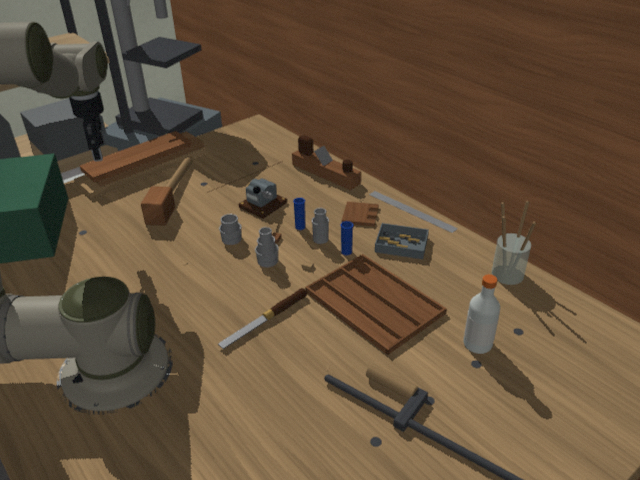

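```bash
python3 - <<'E'
import cv2, numpy as np
a=cv2.imread("pics/top0.png")[190:320,150:350]; b=cv2.imread("pics/side0.png")[170:280,200:380]
cv2.imwrite("pics/z1.png",cv2.resize(a,None,fx=4,fy=4,interpolation=cv2.INTER_CUBIC))
cv2.imwrite("pics/z2.png",cv2.resize(b,None,fx=4.4,fy=4.4,interpolation=cv2.INTER_CUBIC))
from station import *
for cam in("top","side"):
  for l in ("wide1","mid1","tall1","tray","row_tall","row_mid","row_wide","counter","lever_pivot","lever_ball","offcut1","joint_board","glue","mallet","chisel","fittings_tin"):
    print(cam,l,[(np.round(d["point"],3).tolist(),round(d["p"],2)) for d in landmark_of(cam,l)])
E
```

```text
top wide1 [([0.454, 0.231, 0.004], 0.65), ([0.473, 0.087, -0.002], 0.58), ([0.627, -0.212, 0.006], 0.46), ([0.473, 0.086, 0.007], 0.43)]
top mid1 [([0.454, 0.232, 0.004], 0.86), ([0.475, 0.086, 0.002], 0.56), ([0.641, 0.07, 0.003], 0.45), ([0.475, 0.086, -0.003], 0.42)]
top tall1 [([0.64, 0.07, 0.001], 0.79), ([0.634, 0.152, -0.001], 0.74), ([0.655, -0.023, 0.004], 0.6), ([0.473, 0.086, 0.008], 0.49)]
top tray [([0.574, -0.215, 0.0], 0.93)]
top row_tall [([0.503, -0.217, 0.006], 0.92)]
top row_mid [([0.555, -0.218, 0.005], 0.82), ([0.358, 0.469, -0.004], 0.72)]
top row_wide [([0.626, -0.212, 0.004], 0.8)]
top counter [([0.61, 0.307, -0.0], 0.96)]
top lever_pivot [([0.621, 0.272, 0.05], 0.57)]
top lever_ball [([0.57, 0.262, 0.102], 0.64), ([0.627, -0.216, 0.005], 0.51), ([0.652, -0.465, -0.0], 0.18)]
top offcut1 [([0.542, 0.146, 0.002], 0.65), ([0.539, -0.006, -0.002], 0.49), ([0.454, 0.231, 0.001], 0.35)]
top joint_board [([0.472, 0.085, -0.0], 0.68), ([0.454, 0.234, 0.005], 0.65), ([0.802, 0.084, -0.0], 0.64)]
top glue [([0.653, -0.462, -0.0], 0.68)]
top mallet [([0.627, -0.213, 0.0
[... 683 characters left out ...]
.147, 0.002], 0.26)]
side lever_pivot [([0.361, -0.094, 0.001], 0.7), ([0.614, 0.273, 0.056], 0.69), ([0.456, 0.229, 0.007], 0.18)]
side lever_ball [([0.565, 0.262, 0.1], 0.66), ([0.451, 0.232, 0.0], 0.39)]
side offcut1 [([0.536, -0.001, -0.003], 0.61), ([0.547, 0.147, 0.001], 0.38)]
side joint_board [([0.802, 0.081, 0.001], 0.64), ([0.357, 0.469, -0.0], 0.64)]
side glue [([0.651, -0.466, -0.001], 0.82), ([0.63, -0.216, 0.008], 0.18)]
side mallet [([0.356, 0.469, -0.002], 0.95), ([0.472, 0.09, 0.002], 0.19)]
side chisel [([0.615, 0.275, 0.055], 0.69), ([0.364, -0.093, 0.004], 0.63), ([0.356, 0.47, 0.001], 0.28)]
side fittings_tin [([0.787, -0.093, -0.0], 0.65), ([0.614, 0.273, 0.053], 0.32)]
```

View pics/z1.png

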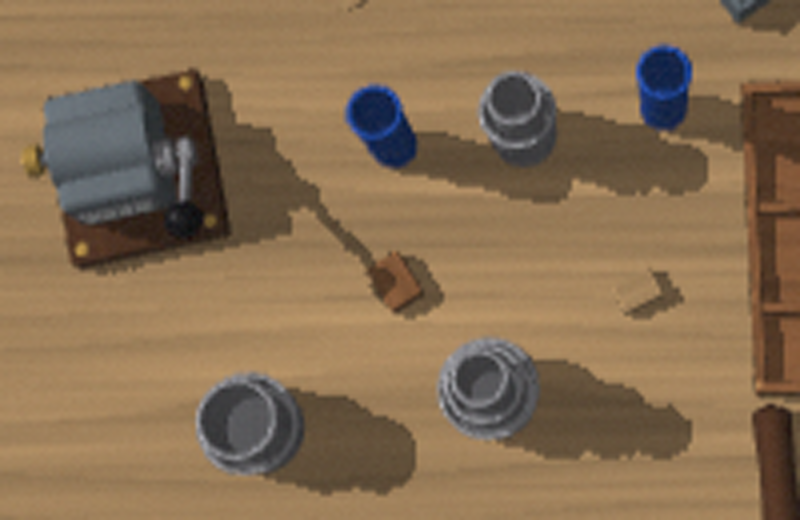

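View pics/z2.png

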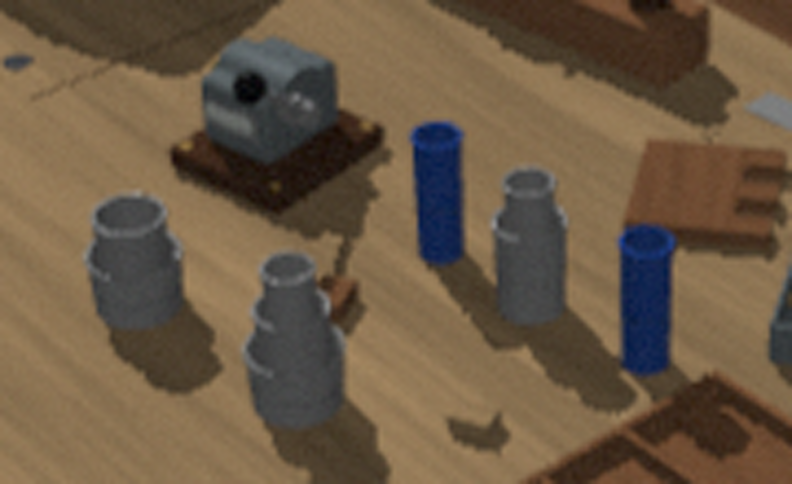

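```bash
cat > h.py <<'E'
from station import *
import numpy as np, cv2
def ray(cam,u,v,z):
    c=get_calibration(cam);K=np.array(c["mtx"]);V=np.array(c["view"])
    R,t=V[:3,:3],V[:3,3]; o=-R.T@t; d=R.T@np.linalg.solve(K,[u,v,1]); return o+d*(z-o[2])/d[2]
def proj(cam,p):
    c=get_calibration(cam);K=np.array(c["mtx"]);V=np.array(c["view"])
    q=K@(V[:3,:3]@np.array(p)+V[:3,3]); return q[:2]/q[2]
def st():
    s=read_state();print("t",round(s["time_s"],2),"tcp",np.round(s["tcp_pos"],4).tolist(),"gap",round(s["finger_gap"],3),"F",np.round(s["ft_force"],1).tolist(),"x",np.round(np.array(s["eef_rot"])[:,0],3).tolist());return s
def to(p):
    s=st();R=np.array(s["eef_rot"]);print("lin",np.round(R.T@(np.array(p)-s["tcp_pos"]),4).tolist())
E
python3 - <<'E'
from h import *
im=cv2.imread("pics/top0.png")[195:305,325:465]; 
cv2.imwrite("pics/z3.png",cv2.resize(im,None,fx=5.6,fy=5.4,interpolation=cv2.INTER_CUBIC))
E
```

```text
(no output)
```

View pics/z3.png

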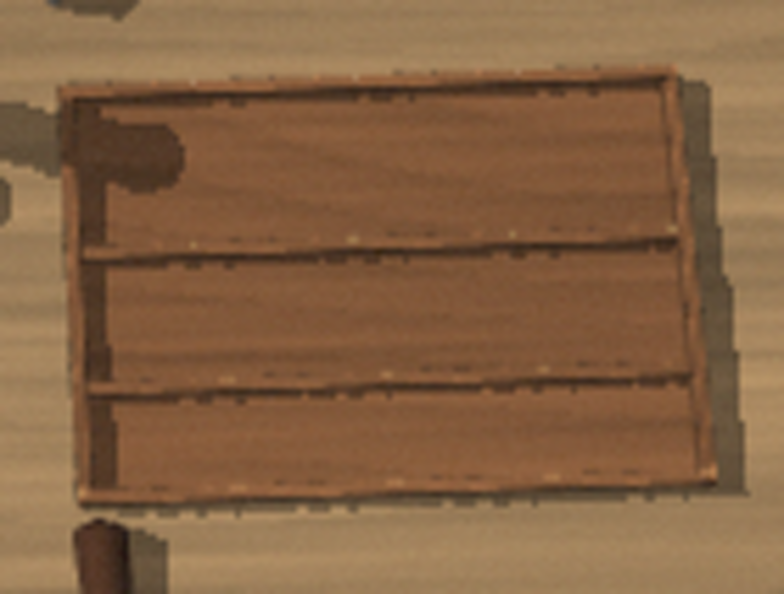

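```bash
python3 - <<'E'
from h import *
z=lambda x,y:ray("top",325+x/5.6-.4,195+y/5.4-.4,.018)[:2]
TL,TR,BL,BR=z(58,86),z(678,66),z(78,500),z(716,482)
print(TL,TR,BL,BR,"c",(TL+TR+BL+BR)/4)
for a,b in((TR,TL),(BR,BL)): print(np.linalg.norm(a-b),np.degrees(np.arctan2(*-(b-a))))
for a,b in((BL,TL),(BR,TR)): print(np.linalg.norm(a-b),np.degrees(np.arctan2((b-a)[1],(b-a)[0])))
for p in((82,252),(678,238),(88,387),(690,375)): print(z(*p))
E
```

```text
[ 0.66745678 -0.07073235] [ 0.6722518  -0.35369207] [ 0.47186654 -0.07437714] [ 0.47512548 -0.35594814] c [ 0.57167515 -0.21368743]
0.28300034227420684 179.02916063816429
0.28158985435382283 179.33688010825597
0.1956241984972031 1.0675741875532472
0.1971392338625392 0.6557100963154674
[ 0.58733886 -0.07940003]
[ 0.58926902 -0.34757805]
[ 0.5238509  -0.08027423]
[ 0.5247068  -0.34816536]
```

```bash
python3 - <<'E'
from h import *
to([.642,.071,.2])
R=np.array(read_state()["eef_rot"]);T=np.array([[0,1,0],[1,0,0],[0,0,-1.]])
print(np.degrees(cv2.Rodrigues(R.T@T)[0].ravel()))
E
```

```text
t 1.7 tcp [0.2386, 0.4955, 0.2313] gap 1.004 F [0.4, 0.5, 0.2] x [-0.901, 0.434, -0.0]
lin [-0.5476, -0.2075, 0.0313]
[2.74309340e-04 1.20821273e-03 6.42859706e+01]
```

Request:
{"op": "apply_moves", "data": {
  "rows": [
    {"rotation":[0,0,64.3],"linear":[-0.5476,-0.2075,0.0313],"hand":0},
    {"rotation":[0,0,64.3],"linear":[-0.5476,-0.2075,0.0313],"hand":0},
    {"rotation":[0,0,64.3],"linear":[-0.5476,-0.2075,0.0313],"hand":0},
    {"rotation":[0,0,64.3],"linear":[-0.5476,-0.2075,0.0313],"hand":0},
    {"rotation":[0,0,64.3],"linear":[-0.5476,-0.2075,0.0313],"hand":0},
    {"rotation":[0,0,64.3],"linear":[-0.5476,-0.2075,0.0313],"hand":0},
    {"rotation":[0,0,64.3],"linear":[-0.5476,-0.2075,0.0313],"hand":0},
    {"rotation":[0,0,64.3],"linear":[-0.5476,-0.2075,0.0313],"hand":0},
    {"rotation":[0,0,64.3],"linear":[-0.5476,-0.2075,0.0313],"hand":0},
    {"rotation":[0,0,64.3],"linear":[-0.5476,-0.2075,0.0313],"hand":0},
    {"rotation":[0,0,64.3],"linear":[-0.5476,-0.2075,0.0313],"hand":0},
    {"rotation":[0,0,64.3],"linear":[-0.5476,-0.2075,0.0313],"hand":0}
  ]
}}

```text
time_s: 3.2
tcp_pos: [0.6414, 0.0718, 0.2002]
eef_rot: [[-0.0, 1.0, -0.0], [1.0, 0.0, 0.0], [0.0, -0.0, -1.0]]
ft_force: [0.4, 0.4, 0.1]
finger_gap: 0.995
```

```bash
cat >> h.py <<'E'
def shot(n,name,box,f=4):
    im=snapshot(n);x0,y0,x1,y1=box;cv2.imwrite(f"pics/{name}.png",cv2.resize(im[y0:y1,x0:x1,::-1],None,fx=f,fy=f,interpolation=cv2.INTER_CUBIC));return im
def find(*labels,cams=("top","side")):
    for c in cams:
        for l in labels:
            print(c,l,[(np.round(d["point"],3).tolist(),round(d["p"],2)) for d in landmark_of(c,l)])
E
python3 - <<'E'
from h import *
st();shot("side","s1",(200,120,400,270))
E
```

```text
t 3.2 tcp [0.6414, 0.0718, 0.2002] gap 0.995 F [0.4, 0.4, 0.1] x [-0.0, 1.0, 0.0]
```

View pics/s1.png

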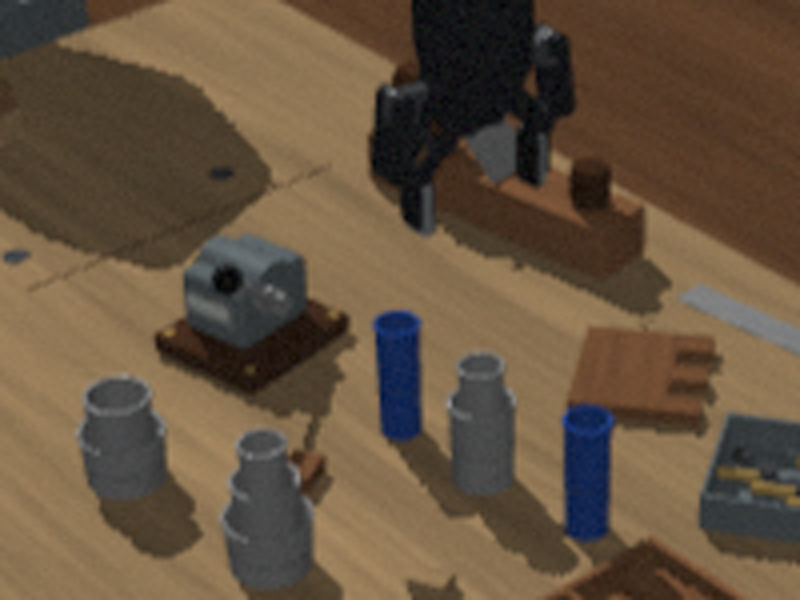

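Request:
{"op": "apply_moves", "data": {
  "rows": [
    {"rotation":[0,0,0],"linear":[0,0,0.05],"hand":0},
    {"rotation":[0,0,0],"linear":[0,0,0.1],"hand":0},
    {"rotation":[0,0,0],"linear":[0,0,0.132],"hand":0},
    {"rotation":[0,0,0],"linear":[0,0,0.132],"hand":255},
    {"rotation":[0,0,0],"linear":[0,0,0.132],"hand":255},
    {"rotation":[0,0,0],"linear":[0,0,0.132],"hand":255},
    {"rotation":[0,0,0],"linear":[0,0,0.132],"hand":255},
    {"rotation":[0,0,0],"linear":[0,0,0.132],"hand":255},
    {"rotation":[0,0,0],"linear":[0,0,0.132],"hand":255}
  ]
}}

```text
time_s: 4.38
tcp_pos: [0.6423, 0.071, 0.0702]
eef_rot: [[0.0, 1.0, 0.002], [1.0, -0.0, -0.0], [-0.0, 0.002, -1.0]]
ft_force: [-3.9, 0.8, 6.3]
finger_gap: 0.354
```

```bash
python3 - <<'E'
from h import *
st();shot("side","s2",(200,120,400,270))
E
```

```text
t 4.38 tcp [0.6423, 0.071, 0.0702] gap 0.354 F [-3.9, 0.8, 6.3] x [0.0, 1.0, -0.0]
```

View pics/s2.png

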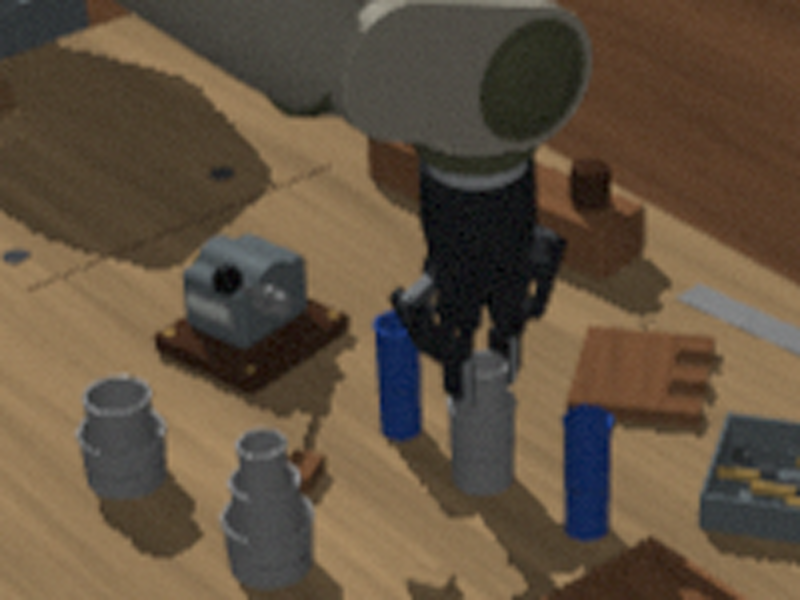

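Request:
{"op": "apply_moves", "data": {
  "rows": [
    {"rotation":[0,0,0],"linear":[0,0,-0.03],"hand":255},
    {"rotation":[0,0,0],"linear":[0,0,-0.08],"hand":255},
    {"rotation":[0,0,0],"linear":[0,0,-0.132],"hand":255},
    {"rotation":[0,0,0],"linear":[-0.06,-0.035,-0.132],"hand":255},
    {"rotation":[0,0,0],"linear":[-0.11,-0.065,-0.132],"hand":255},
    {"rotation":[0,0,0],"linear":[-0.16,-0.094,-0.132],"hand":255},
    {"rotation":[0,0,0],"linear":[-0.21,-0.123,-0.132],"hand":255},
    {"rotation":[0,0,0],"linear":[-0.241,-0.141,-0.132],"hand":255},
    {"rotation":[0,0,0],"linear":[-0.241,-0.141,-0.132],"hand":255},
    {"rotation":[0,0,0],"linear":[-0.241,-0.141,-0.132],"hand":255}
  ]
}}

```text
time_s: 5.68
tcp_pos: [0.5012, -0.1696, 0.2006]
eef_rot: [[0.0, 1.0, 0.001], [1.0, -0.0, -0.0], [-0.0, 0.001, -1.0]]
ft_force: [0.3, 1.0, -0.2]
finger_gap: 0.354
```

```bash
python3 - <<'E'
from h import *
to([.501,-.17,.074]);shot("side","s3",(260,150,460,300))
E
```

```text
t 5.67 tcp [0.5012, -0.1696, 0.2006] gap 0.354 F [0.3, 1.0, -0.2] x [0.0, 1.0, -0.0]
lin [-0.0004, -0.0004, 0.1266]
```

View pics/s3.png

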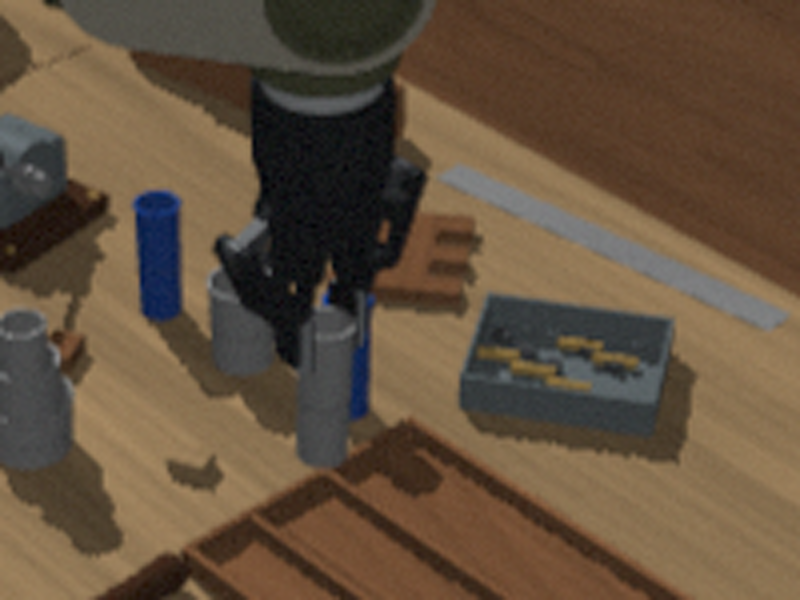

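Request:
{"op": "apply_moves", "data": {
  "rows": [
    {"rotation":[0,0,0],"linear":[0,0,0.06],"hand":255},
    {"rotation":[0,0,0],"linear":[0,0,0.11],"hand":255},
    {"rotation":[0,0,0],"linear":[0,0,0.124],"hand":255},
    {"rotation":[0,0,0],"linear":[0,0,0.127],"hand":255},
    {"rotation":[0,0,0],"linear":[0,0,0.127],"hand":255},
    {"rotation":[0,0,0],"linear":[0,0,0.127],"hand":130},
    {"rotation":[0,0,0],"linear":[0,0,0.127],"hand":80},
    {"rotation":[0,0,0],"linear":[0,0,0.127],"hand":60},
    {"rotation":[0,0,0],"linear":[0,0,0.08],"hand":60},
    {"rotation":[0,0,0],"linear":[0,0,0.03],"hand":0},
    {"rotation":[0,0,0],"linear":[0,0,0],"hand":0}
  ]
}}

```text
time_s: 7.1
tcp_pos: [0.5012, -0.1702, 0.2026]
eef_rot: [[0.0, 1.0, 0.003], [1.0, -0.0, -0.002], [-0.002, 0.003, -1.0]]
ft_force: [0.2, 0.2, -0.0]
finger_gap: 0.999
```

```bash
python3 - <<'E'
from h import *
to([.642,.071,.2]);shot("side","s4",(260,150,460,300))
find("tall1","mid1","wide1")
E
```

```text
t 7.1 tcp [0.5012, -0.1702, 0.2026] gap 0.999 F [0.2, 0.2, -0.0] x [0.0, 1.0, -0.002]
lin [0.2412, 0.1407, 0.0026]
top tall1 [([0.64, 0.07, 0.001], 0.79), ([0.634, 0.152, -0.001], 0.74), ([0.655, -0.023, 0.004], 0.6), ([0.473, 0.086, 0.008], 0.49)]
top mid1 [([0.454, 0.232, 0.004], 0.86), ([0.475, 0.086, 0.002], 0.56), ([0.641, 0.07, 0.003], 0.45), ([0.475, 0.086, -0.003], 0.42)]
top wide1 [([0.454, 0.231, 0.004], 0.65), ([0.473, 0.087, -0.002], 0.58), ([0.627, -0.212, 0.006], 0.46), ([0.473, 0.086, 0.007], 0.43)]
side tall1 [([0.5, -0.169, 0.005], 0.77), ([0.63, 0.152, -0.002], 0.74), ([0.657, -0.022, 0.002], 0.6), ([0.453, 0.229, 0.008], 0.55)]
side mid1 [([0.453, 0.23, 0.006], 0.84), ([0.474, 0.091, 0.005], 0.75), ([0.642, 0.072, -0.002], 0.62)]
side wide1 [([0.534, -0.003, -0.005], 0.7), ([0.471, 0.085, 0.001], 0.67), ([0.456, 0.233, -0.002], 0.6), ([0.474, 0.091, 0.005], 0.42)]
```

View pics/s4.png

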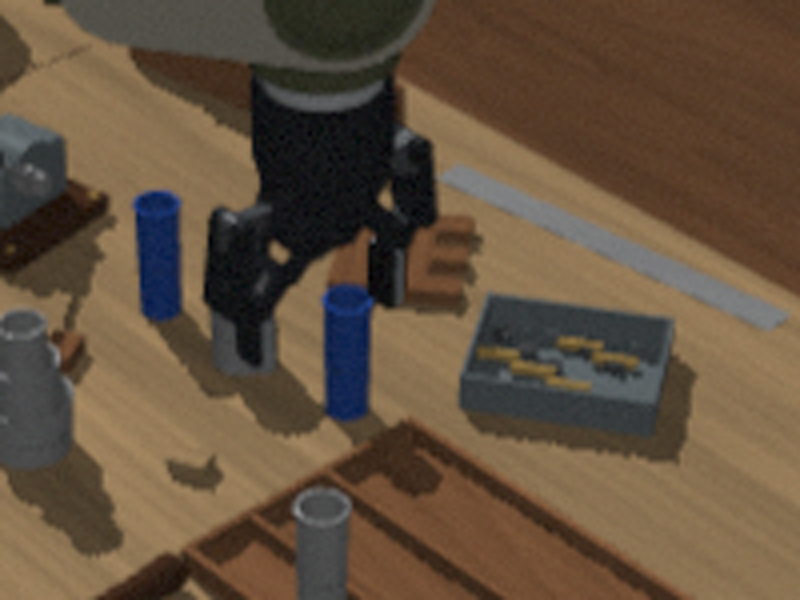

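Request:
{"op": "apply_moves", "data": {
  "rows": [
    {"rotation":[0,0,0],"linear":[0.06,0.035,0],"hand":0},
    {"rotation":[0,0,0],"linear":[0.11,0.065,0],"hand":0},
    {"rotation":[0,0,0],"linear":[0.16,0.094,0],"hand":0},
    {"rotation":[0,0,0],"linear":[0.21,0.123,0],"hand":0},
    {"rotation":[0,0,0],"linear":[0.241,0.141,0],"hand":0},
    {"rotation":[0,0,0],"linear":[0.241,0.141,0.02],"hand":0},
    {"rotation":[0,0,0],"linear":[0.241,0.141,0.07],"hand":0},
    {"rotation":[0,0,0],"linear":[0.241,0.141,0.12],"hand":0},
    {"rotation":[0,0,0],"linear":[0.241,0.141,0.16],"hand":0},
    {"rotation":[0,0,0],"linear":[0.241,0.141,0.164],"hand":0},
    {"rotation":[0,0,0],"linear":[0.241,0.141,0.164],"hand":255},
    {"rotation":[0,0,0],"linear":[0.241,0.141,0.164],"hand":255}
  ]
}}

```text
time_s: 8.95
tcp_pos: [0.6429, 0.0709, 0.0379]
eef_rot: [[0.0, 1.0, 0.003], [1.0, -0.0, -0.0], [-0.0, 0.003, -1.0]]
ft_force: [-0.6, 0.4, 0.8]
finger_gap: 0.606
```

Request:
{"op": "apply_moves", "data": {
  "rows": [
    {"rotation":[0,0,0],"linear":[0,0,0],"hand":255},
    {"rotation":[0,0,0],"linear":[0,0,0],"hand":255},
    {"rotation":[0,0,0],"linear":[0,0,0],"hand":255},
    {"rotation":[0,0,0],"linear":[0,0,0],"hand":255}
  ]
}}

```text
time_s: 9.45
tcp_pos: [0.6427, 0.071, 0.038]
eef_rot: [[0.0, 1.0, 0.003], [1.0, -0.0, -0.0], [-0.0, 0.003, -1.0]]
ft_force: [-1.6, -0.2, 6.1]
finger_gap: 0.508
```

Request:
{"op": "apply_moves", "data": {
  "rows": [
    {"rotation":[0,0,0],"linear":[0,0,-0.03],"hand":255},
    {"rotation":[0,0,0],"linear":[0,0,-0.08],"hand":255},
    {"rotation":[0,0,0],"linear":[0,0,-0.13],"hand":255},
    {"rotation":[0,0,0],"linear":[0,0,-0.164],"hand":255},
    {"rotation":[0,0,0],"linear":[-0.05,-0.022,-0.164],"hand":255},
    {"rotation":[0,0,0],"linear":[-0.1,-0.044,-0.164],"hand":255},
    {"rotation":[0,0,0],"linear":[-0.15,-0.066,-0.164],"hand":255},
    {"rotation":[0,0,0],"linear":[-0.195,-0.086,-0.164],"hand":255},
    {"rotation":[0,0,0],"linear":[-0.195,-0.086,-0.13],"hand":255},
    {"rotation":[0,0,0],"linear":[-0.195,-0.086,-0.08],"hand":255},
    {"rotation":[0,0,0],"linear":[-0.195,-0.086,-0.03],"hand":255},
    {"rotation":[0,0,0],"linear":[-0.195,-0.086,-0.03],"hand":255}
  ]
}}

```text
time_s: 10.95
tcp_pos: [0.5544, -0.1234, 0.064]
eef_rot: [[0.0, 1.0, -0.006], [1.0, -0.0, 0.003], [0.003, -0.006, -1.0]]
ft_force: [0.9, 0.1, -0.0]
finger_gap: 0.51
```

```bash
python3 - <<'E'
from h import *
to([.556,-.124,.046]);shot("side","s5",(260,200,460,350))
E
```

```text
t 10.95 tcp [0.5544, -0.1234, 0.064] gap 0.51 F [0.9, 0.1, -0.0] x [0.0, 1.0, 0.003]
lin [-0.0007, 0.0017, 0.0179]
```

View pics/s5.png

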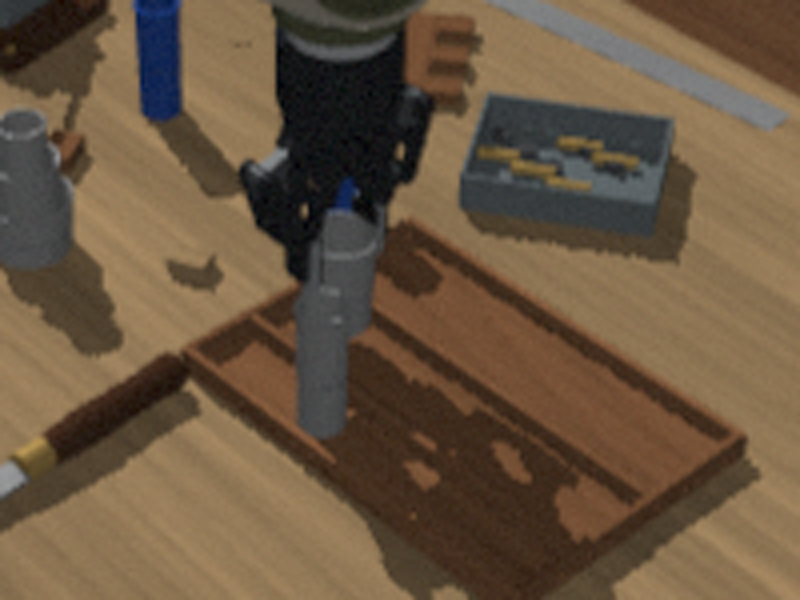

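Request:
{"op": "apply_moves", "data": {
  "rows": [
    {"rotation":[0,0,0],"linear":[0,0,0.017],"hand":255},
    {"rotation":[0,0,0],"linear":[0,0,0.0195],"hand":255},
    {"rotation":[0,0,0],"linear":[0,0,0.0195],"hand":255},
    {"rotation":[0,0,0],"linear":[0,0,0.0195],"hand":100},
    {"rotation":[0,0,0],"linear":[0,0,0.0195],"hand":50},
    {"rotation":[0,0,0],"linear":[0,0,0.0195],"hand":30},
    {"rotation":[0,0,0],"linear":[0,0,-0.02],"hand":30},
    {"rotation":[0,0,0],"linear":[0,0,-0.08],"hand":0},
    {"rotation":[0,0,0],"linear":[0,0,-0.134],"hand":0},
    {"rotation":[0,0,0],"linear":[0.06,-0.023,-0.134],"hand":0},
    {"rotation":[0,0,0],"linear":[0.12,-0.046,-0.134],"hand":0},
    {"rotation":[0,0,0],"linear":[0.12,-0.046,-0.134],"hand":0}
  ]
}}

```text
time_s: 12.5
tcp_pos: [0.5084, -0.001, 0.2006]
eef_rot: [[-0.004, 1.0, -0.0], [1.0, 0.004, 0.0], [0.0, -0.0, -1.0]]
ft_force: [-0.6, -0.1, -0.2]
finger_gap: 0.999
```

```bash
python3 - <<'E'
from h import *
shot("side","s6",(200,150,460,345),3);snapshot("top")
find("tall1","mid1","wide1",cams=("side",))
to([.474,.088,.2])
E
```

```text
side tall1 [([0.654, -0.023, 0.001], 0.94), ([0.498, -0.172, 0.005], 0.78), ([0.632, 0.148, -0.0], 0.64), ([0.504, -0.214, 0.006], 0.58), ([0.567, 0.263, 0.102], 0.39)]
side mid1 [([0.474, 0.088, 0.004], 0.65), ([0.554, -0.123, 0.008], 0.61), ([0.452, 0.23, 0.008], 0.55)]
side wide1 [([0.452, 0.232, 0.001], 0.82), ([0.473, 0.087, -0.001], 0.73)]
t 12.75 tcp [0.5105, -0.0051, 0.1999] gap 1.0 F [0.1, -0.5, 0.6] x [0.002, 1.0, -0.0]
lin [0.093, -0.0366, -0.0002]
```

View pics/s6.png

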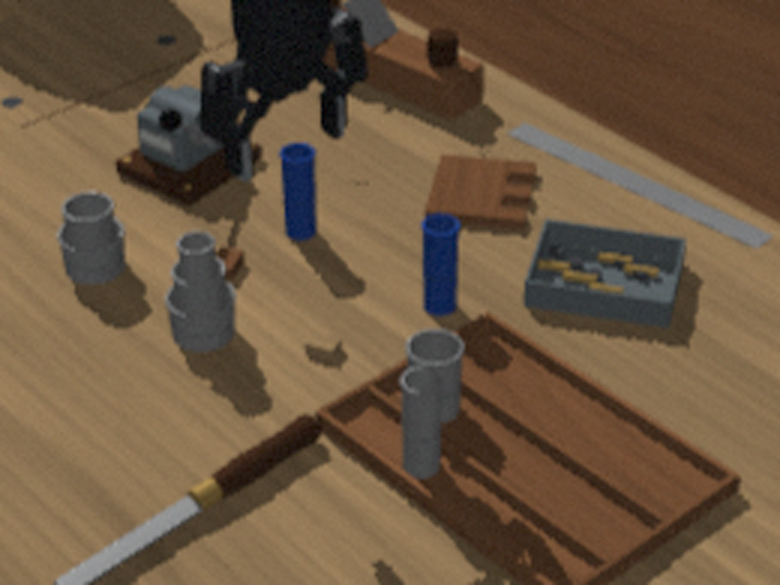

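Request:
{"op": "apply_moves", "data": {
  "rows": [
    {"rotation":[0,0,0],"linear":[0.06,-0.024,0],"hand":0},
    {"rotation":[0,0,0],"linear":[0.092,-0.036,0],"hand":0},
    {"rotation":[0,0,0],"linear":[0.092,-0.036,0.02],"hand":0},
    {"rotation":[0,0,0],"linear":[0.092,-0.036,0.07],"hand":0},
    {"rotation":[0,0,0],"linear":[0.092,-0.036,0.12],"hand":0},
    {"rotation":[0,0,0],"linear":[0.092,-0.036,0.127],"hand":0},
    {"rotation":[0,0,0],"linear":[0.092,-0.036,0.127],"hand":255},
    {"rotation":[0,0,0],"linear":[0.092,-0.036,0.127],"hand":255},
    {"rotation":[0,0,0],"linear":[0.092,-0.036,0.127],"hand":255},
    {"rotation":[0,0,0],"linear":[0.092,-0.036,0.127],"hand":255},
    {"rotation":[0,0,0],"linear":[0.092,-0.036,0.127],"hand":255},
    {"rotation":[0,0,0],"linear":[0.092,-0.036,0.127],"hand":255}
  ]
}}

```text
time_s: 14.25
tcp_pos: [0.4743, 0.088, 0.0744]
eef_rot: [[-0.0, 1.0, 0.002], [1.0, 0.0, -0.0], [-0.0, 0.002, -1.0]]
ft_force: [-2.7, -0.4, 8.3]
finger_gap: 0.342
```

Request:
{"op": "apply_moves", "data": {
  "rows": [
    {"rotation":[0,0,0],"linear":[0,0,-0.03],"hand":255},
    {"rotation":[0,0,0],"linear":[0,0,-0.08],"hand":255},
    {"rotation":[0,0,0],"linear":[0,0,-0.135],"hand":255},
    {"rotation":[0,0,0],"linear":[-0.05,0.004,-0.14],"hand":255},
    {"rotation":[0,0,0],"linear":[-0.11,0.009,-0.14],"hand":255},
    {"rotation":[0,0,0],"linear":[-0.17,0.014,-0.14],"hand":255},
    {"rotation":[0,0,0],"linear":[-0.23,0.019,-0.14],"hand":255},
    {"rotation":[0,0,0],"linear":[-0.29,0.024,-0.14],"hand":255},
    {"rotation":[0,0,0],"linear":[-0.347,0.029,-0.14],"hand":255},
    {"rotation":[0,0,0],"linear":[-0.347,0.029,-0.09],"hand":255},
    {"rotation":[0,0,0],"linear":[-0.347,0.029,-0.04],"hand":255},
    {"rotation":[0,0,0],"linear":[-0.347,0.029,-0.03],"hand":255}
  ]
}}

```text
time_s: 15.75
tcp_pos: [0.5018, -0.2582, 0.101]
eef_rot: [[0.0, 1.0, -0.004], [1.0, -0.0, 0.003], [0.003, -0.004, -1.0]]
ft_force: [-0.1, 1.0, 0.2]
finger_gap: 0.344
```

```bash
python3 - <<'E'
from h import *
shot("side","s7",(200,170,460,365),3)
to([.503,-.259,.074])
E
```

```text
t 15.8 tcp [0.5024, -0.2586, 0.1018] gap 0.345 F [-0.1, -0.5, -2.0] x [0.0, 1.0, 0.002]
lin [-0.0005, 0.0007, 0.0278]
```

View pics/s7.png

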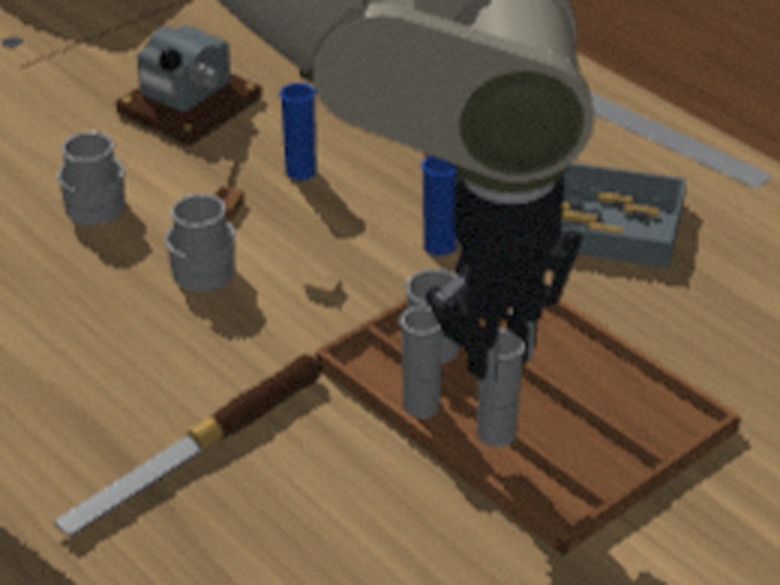

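Request:
{"op": "apply_moves", "data": {
  "rows": [
    {"rotation":[0,0,0],"linear":[0,0,0.026],"hand":255},
    {"rotation":[0,0,0],"linear":[0,0,0.029],"hand":255},
    {"rotation":[0,0,0],"linear":[0,0,0.029],"hand":255},
    {"rotation":[0,0,0],"linear":[0,0,0.029],"hand":130},
    {"rotation":[0,0,0],"linear":[0,0,0.029],"hand":80},
    {"rotation":[0,0,0],"linear":[0,0,0.029],"hand":60},
    {"rotation":[0,0,0],"linear":[0,0,-0.02],"hand":60},
    {"rotation":[0,0,0],"linear":[0,0,-0.07],"hand":0},
    {"rotation":[0,0,0],"linear":[0.05,-0.004,-0.097],"hand":0},
    {"rotation":[0,0,0],"linear":[0.11,-0.009,-0.097],"hand":0},
    {"rotation":[0,0,0],"linear":[0.17,-0.014,-0.097],"hand":0},
    {"rotation":[0,0,0],"linear":[0.23,-0.019,-0.097],"hand":0}
  ]
}}

```text
time_s: 17.3
tcp_pos: [0.4835, -0.0273, 0.2003]
eef_rot: [[0.001, 1.0, 0.001], [1.0, -0.001, -0.0], [-0.0, 0.001, -1.0]]
ft_force: [0.5, -0.6, -0.7]
finger_gap: 0.998
```

```bash
python3 - <<'E'
from h import *
shot("side","s8",(200,150,460,345),3)
find("tall1","mid1","wide1",cams=("side",))
to([.474,.088,.2])
E
```

```text
side tall1 [([0.658, -0.022, 0.002], 0.89), ([0.63, 0.149, -0.002], 0.8), ([0.499, -0.169, 0.002], 0.78), ([0.504, -0.262, 0.007], 0.61)]
side mid1 [([0.475, 0.09, 0.008], 0.79), ([0.555, -0.126, 0.004], 0.6), ([0.456, 0.228, 0.008], 0.51)]
side wide1 [([0.451, 0.232, -0.0], 0.54)]
t 17.5 tcp [0.484, -0.0283, 0.2003] gap 0.998 F [-0.4, -0.9, 1.0] x [-0.002, 1.0, -0.0]
lin [0.1163, -0.0097, 0.0003]
```

View pics/s8.png

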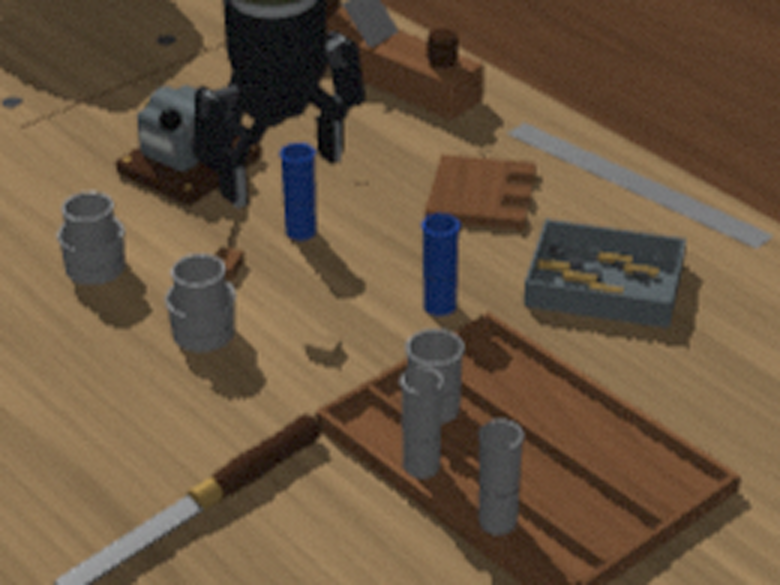

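Request:
{"op": "apply_moves", "data": {
  "rows": [
    {"rotation":[0,0,0],"linear":[0.06,-0.005,0],"hand":0},
    {"rotation":[0,0,0],"linear":[0.117,-0.01,0],"hand":0},
    {"rotation":[0,0,0],"linear":[0.117,-0.01,0.02],"hand":0},
    {"rotation":[0,0,0],"linear":[0.117,-0.01,0.07],"hand":0},
    {"rotation":[0,0,0],"linear":[0.117,-0.01,0.12],"hand":0},
    {"rotation":[0,0,0],"linear":[0.117,-0.01,0.15],"hand":0},
    {"rotation":[0,0,0],"linear":[0.117,-0.01,0.155],"hand":0},
    {"rotation":[0,0,0],"linear":[0.117,-0.01,0.155],"hand":255},
    {"rotation":[0,0,0],"linear":[0.117,-0.01,0.155],"hand":255},
    {"rotation":[0,0,0],"linear":[0.117,-0.01,0.155],"hand":255},
    {"rotation":[0,0,0],"linear":[0.117,-0.01,0.155],"hand":255},
    {"rotation":[0,0,0],"linear":[0.117,-0.01,0.155],"hand":255}
  ]
}}

```text
time_s: 19.0
tcp_pos: [0.4745, 0.0879, 0.0464]
eef_rot: [[-0.0, 1.0, 0.002], [1.0, 0.0, -0.0], [-0.0, 0.002, -1.0]]
ft_force: [-1.6, -1.1, 6.0]
finger_gap: 0.51
```

Request:
{"op": "apply_moves", "data": {
  "rows": [
    {"rotation":[0,0,0],"linear":[0,0,-0.03],"hand":255},
    {"rotation":[0,0,0],"linear":[0,0,-0.08],"hand":255},
    {"rotation":[0,0,0],"linear":[0,0,-0.135],"hand":255},
    {"rotation":[0,0,0],"linear":[-0.04,0.011,-0.155],"hand":255},
    {"rotation":[0,0,0],"linear":[-0.1,0.027,-0.155],"hand":255},
    {"rotation":[0,0,0],"linear":[-0.155,0.043,-0.155],"hand":255},
    {"rotation":[0,0,0],"linear":[-0.21,0.058,-0.155],"hand":255},
    {"rotation":[0,0,0],"linear":[-0.26,0.071,-0.155],"hand":255},
    {"rotation":[0,0,0],"linear":[-0.302,0.083,-0.155],"hand":255},
    {"rotation":[0,0,0],"linear":[-0.302,0.083,-0.1],"hand":255},
    {"rotation":[0,0,0],"linear":[-0.302,0.083,-0.05],"hand":255},
    {"rotation":[0,0,0],"linear":[-0.302,0.083,-0.03],"hand":255}
  ]
}}

```text
time_s: 20.5
tcp_pos: [0.5558, -0.2134, 0.0728]
eef_rot: [[0.0, 1.0, -0.003], [1.0, -0.0, 0.002], [0.002, -0.003, -1.0]]
ft_force: [-0.3, -0.5, 0.4]
finger_gap: 0.505
```

```bash
python3 - <<'E'
from h import *
shot("side","s9",(200,170,460,365),3)
to([.557,-.214,.05])
E
```

```text
t 20.55 tcp [0.5554, -0.2132, 0.0714] gap 0.506 F [-0.7, 1.5, -2.2] x [0.0, 1.0, 0.003]
lin [-0.0009, 0.0017, 0.0214]
```

View pics/s9.png

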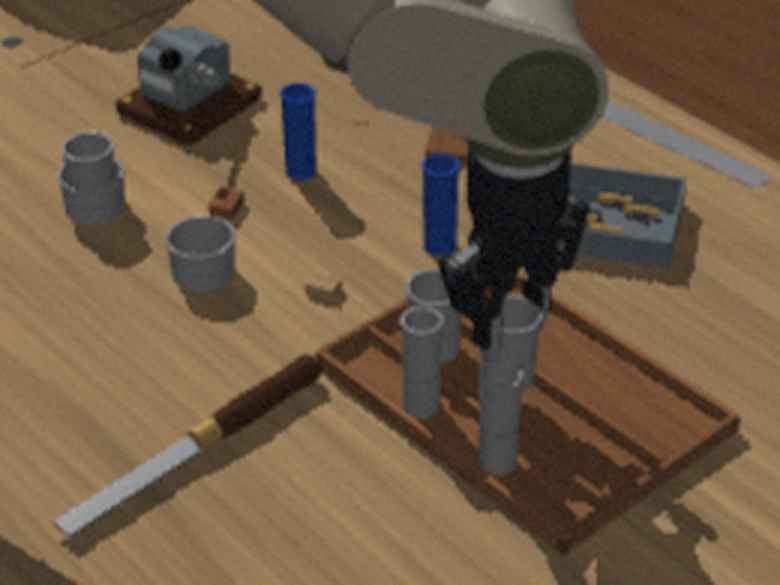

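Request:
{"op": "apply_moves", "data": {
  "rows": [
    {"rotation":[0,0,0],"linear":[0,0,0.022],"hand":255},
    {"rotation":[0,0,0],"linear":[0,0,0.025],"hand":255},
    {"rotation":[0,0,0],"linear":[0,0,0.025],"hand":255},
    {"rotation":[0,0,0],"linear":[0,0,0.025],"hand":100},
    {"rotation":[0,0,0],"linear":[0,0,0.025],"hand":50},
    {"rotation":[0,0,0],"linear":[0,0,0.025],"hand":30},
    {"rotation":[0,0,0],"linear":[0,0,-0.02],"hand":30},
    {"rotation":[0,0,0],"linear":[0,0,-0.08],"hand":0},
    {"rotation":[0,0,0],"linear":[0.03,-0.008,-0.125],"hand":0},
    {"rotation":[0,0,0],"linear":[0.09,-0.025,-0.125],"hand":0},
    {"rotation":[0,0,0],"linear":[0.15,-0.041,-0.125],"hand":0},
    {"rotation":[0,0,0],"linear":[0.202,-0.055,-0.125],"hand":0}
  ]
}}

```text
time_s: 22.05
tcp_pos: [0.501, -0.0101, 0.2004]
eef_rot: [[0.0, 1.0, 0.001], [1.0, -0.0, -0.0], [-0.0, 0.001, -1.0]]
ft_force: [1.1, 1.0, 0.6]
finger_gap: 0.998
```

```bash
python3 - <<'E'
from h import *
shot("side","s10",(200,150,460,345),3)
find("mid1","wide1",cams=("side",))
to([.474,.088,.2])
E
```

```text
side mid1 [([0.555, -0.217, 0.007], 0.8), ([0.554, -0.124, 0.008], 0.67), ([0.453, 0.23, 0.005], 0.64)]
side wide1 [([0.474, 0.087, -0.0], 0.57), ([0.45, 0.23, -0.0], 0.49)]
t 22.2 tcp [0.5013, -0.0101, 0.2005] gap 0.996 F [0.5, -0.5, -0.4] x [-0.003, 1.0, -0.0]
lin [0.0981, -0.027, 0.0005]
```

View pics/s10.png

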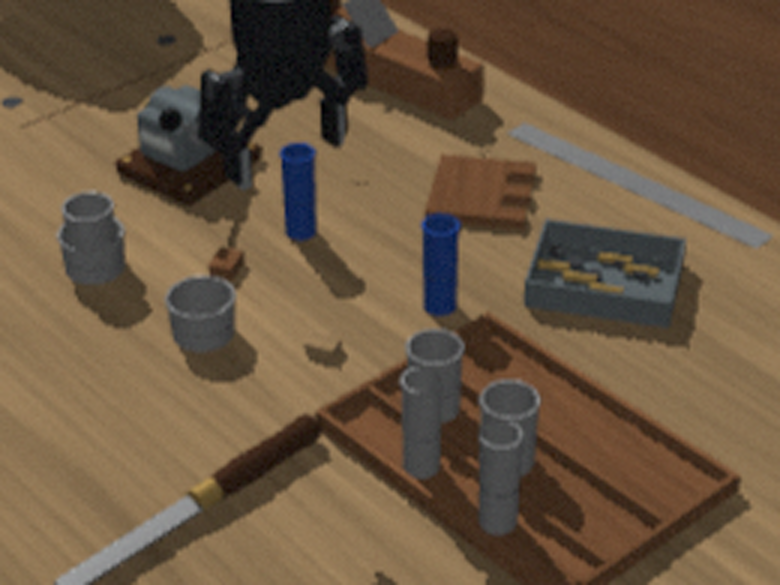

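Request:
{"op": "apply_moves", "data": {
  "rows": [
    {"rotation":[0,0,0],"linear":[0.06,-0.016,0],"hand":0},
    {"rotation":[0,0,0],"linear":[0.1,-0.028,0],"hand":0},
    {"rotation":[0,0,0],"linear":[0.1,-0.028,0.03],"hand":0},
    {"rotation":[0,0,0],"linear":[0.1,-0.028,0.08],"hand":0},
    {"rotation":[0,0,0],"linear":[0.1,-0.028,0.13],"hand":0},
    {"rotation":[0,0,0],"linear":[0.1,-0.028,0.17],"hand":0},
    {"rotation":[0,0,0],"linear":[0.1,-0.028,0.184],"hand":0},
    {"rotation":[0,0,0],"linear":[0.1,-0.028,0.184],"hand":0},
    {"rotation":[0,0,0],"linear":[0.1,-0.028,0.184],"hand":255},
    {"rotation":[0,0,0],"linear":[0.1,-0.028,0.184],"hand":255},
    {"rotation":[0,0,0],"linear":[0.1,-0.028,0.184],"hand":255},
    {"rotation":[0,0,0],"linear":[0.1,-0.028,0.184],"hand":255}
  ]
}}

```text
time_s: 23.7
tcp_pos: [0.4747, 0.0879, 0.0181]
eef_rot: [[0.0, 1.0, 0.003], [1.0, -0.0, -0.0], [-0.0, 0.003, -1.0]]
ft_force: [-3.7, -1.3, 13.2]
finger_gap: 0.681
```

Request:
{"op": "apply_moves", "data": {
  "rows": [
    {"rotation":[0,0,0],"linear":[0,0,-0.03],"hand":255},
    {"rotation":[0,0,0],"linear":[0,0,-0.08],"hand":255},
    {"rotation":[0,0,0],"linear":[0,0,-0.135],"hand":255},
    {"rotation":[0,0,0],"linear":[-0.03,0.018,-0.17],"hand":255},
    {"rotation":[0,0,0],"linear":[-0.08,0.048,-0.17],"hand":255},
    {"rotation":[0,0,0],"linear":[-0.13,0.077,-0.17],"hand":255},
    {"rotation":[0,0,0],"linear":[-0.18,0.107,-0.17],"hand":255},
    {"rotation":[0,0,0],"linear":[-0.23,0.137,-0.17],"hand":255},
    {"rotation":[0,0,0],"linear":[-0.257,0.154,-0.17],"hand":255},
    {"rotation":[0,0,0],"linear":[-0.257,0.154,-0.12],"hand":255},
    {"rotation":[0,0,0],"linear":[-0.257,0.154,-0.07],"hand":255},
    {"rotation":[0,0,0],"linear":[-0.257,0.154,-0.03],"hand":255}
  ]
}}

```text
time_s: 25.2
tcp_pos: [0.6275, -0.1689, 0.0451]
eef_rot: [[0.0, 1.0, -0.0], [1.0, -0.0, 0.0], [0.0, -0.0, -1.0]]
ft_force: [0.9, -0.2, -1.5]
finger_gap: 0.68
```

```bash
python3 - <<'E'
from h import *
shot("side","s11",(200,170,460,365),3)
to([.628,-.169,.0255])
E
```

```text
t 25.25 tcp [0.6253, -0.1679, 0.0398] gap 0.68 F [-1.6, 0.2, -6.7] x [0.0, 1.0, 0.004]
lin [-0.0012, 0.0028, 0.0143]
```

View pics/s11.png

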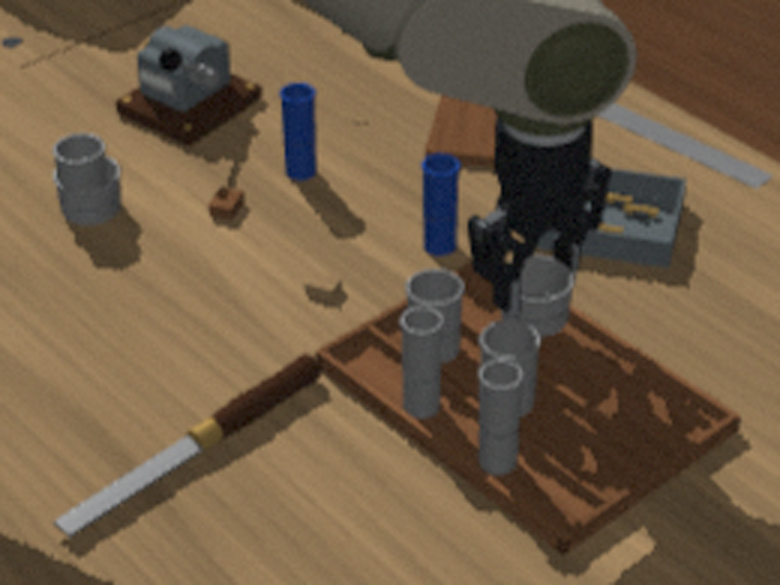

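Request:
{"op": "apply_moves", "data": {
  "rows": [
    {"rotation":[0,0,0],"linear":[0,0,0.012],"hand":255},
    {"rotation":[0,0,0],"linear":[0,0,0.0195],"hand":255},
    {"rotation":[0,0,0],"linear":[0,0,0.0205],"hand":255},
    {"rotation":[0,0,0],"linear":[0,0,0.0205],"hand":60},
    {"rotation":[0,0,0],"linear":[0,0,0.0205],"hand":10},
    {"rotation":[0,0,0],"linear":[0,0,0.0205],"hand":0},
    {"rotation":[0,0,0],"linear":[0,0,-0.02],"hand":0},
    {"rotation":[0,0,0],"linear":[0,0,-0.08],"hand":0},
    {"rotation":[0,0,0],"linear":[0.0,0,-0.154],"hand":0},
    {"rotation":[0,0,0],"linear":[0.06,-0.03,-0.154],"hand":0},
    {"rotation":[0,0,0],"linear":[0.11,-0.06,-0.154],"hand":0},
    {"rotation":[0,0,0],"linear":[0.16,-0.09,-0.154],"hand":0}
  ]
}}

```text
time_s: 26.75
tcp_pos: [0.5367, -0.0074, 0.2005]
eef_rot: [[0.0, 1.0, 0.001], [1.0, -0.0, -0.0], [-0.0, 0.001, -1.0]]
ft_force: [0.7, -0.3, -0.0]
finger_gap: 0.998
```

```bash
python3 - <<'E'
from h import *
shot("side","s12",(200,150,460,345),3);shot("top","t12",(150,180,460,320),2.5)
find("mid1","wide1")
to([.455,.231,.2])
E
```

```text
top mid1 [([0.446, 0.235, 0.003], 0.77), ([0.555, -0.125, 0.007], 0.65), ([0.556, -0.219, 0.007], 0.56)]
top wide1 [([0.452, 0.234, 0.0], 0.65), ([0.628, -0.171, 0.004], 0.63)]
side mid1 [([0.555, -0.217, 0.008], 0.85), ([0.448, 0.228, 0.007], 0.8), ([0.559, -0.126, 0.004], 0.59), ([0.57, 0.262, 0.103], 0.55)]
side wide1 [([0.447, 0.233, -0.002], 0.83), ([0.628, -0.172, 0.007], 0.6), ([0.502, -0.214, 0.005], 0.43)]
t 27.05 tcp [0.5385, -0.0097, 0.2001] gap 0.998 F [-0.2, -0.5, -0.1] x [0.001, 1.0, -0.0]
lin [0.2406, -0.0837, 0.0]
```

View pics/s12.png

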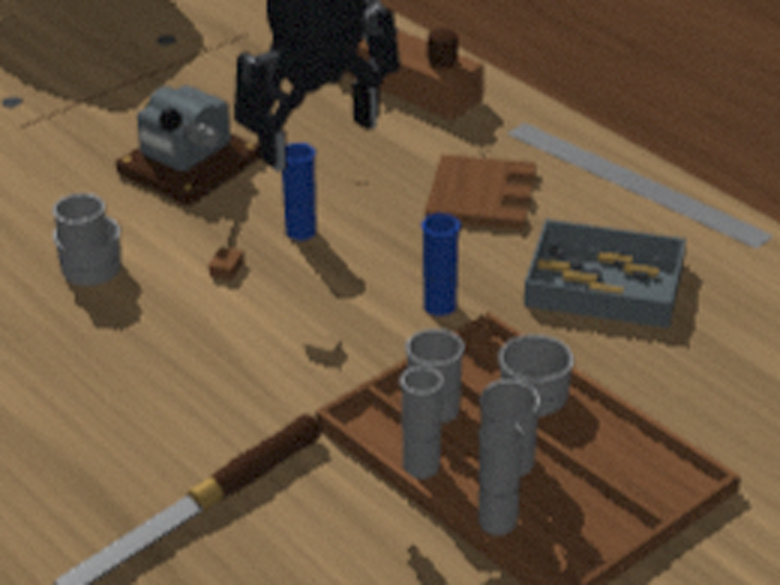

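View pics/t12.png

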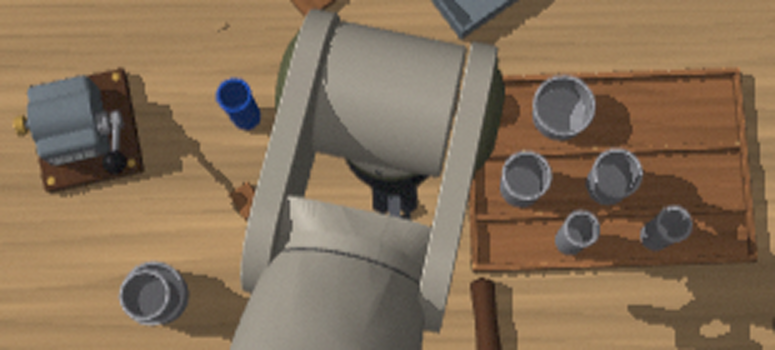

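```bash
python3 - <<'E'
from h import *
im=shot("top","t13",(190,270,240,320),10);shot("side","s13",(205,205,255,255),10)
E
cd pics; python3 -c "
import cv2,numpy as np
cv2.imwrite('z13.png',np.hstack([cv2.resize(cv2.imread(f),(400,400)) for f in('t13.png','s13.png')]))"
```

```text
(no output)
```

View pics/z13.png

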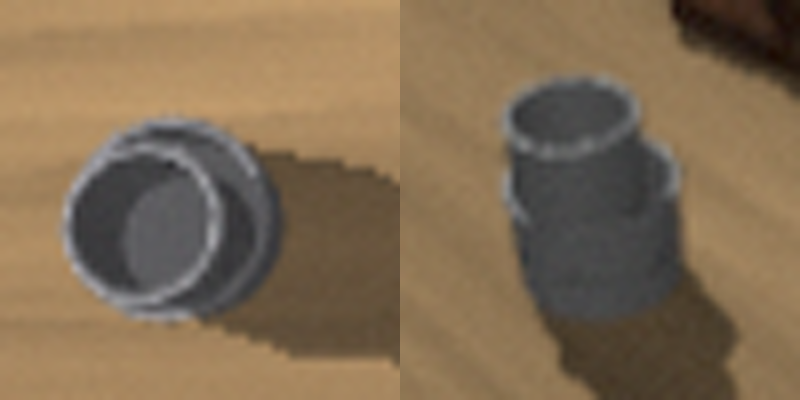

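```bash
python3 - <<'E'
from h import *
print(ray("top",207.3,297.7,.069),ray("top",211.8,297,.040))
u=lambda x,y:(205+x/8-.4,205+y/8-.4)
print(ray("side",*u(172,116),.069))
print(ray("side",*u(192,180),.040))
to([.448,.236,.2])
E
```

```text
[0.44750009 0.23693145 0.069     ] [0.45141583 0.23269086 0.04      ]
[0.44605776 0.23425696 0.069     ]
[0.4507762  0.23461579 0.04      ]
t 27.15 tcp [0.5385, -0.01, 0.1998] gap 0.997 F [-1.2, -0.1, 0.1] x [0.002, 1.0, -0.0]
lin [0.2458, -0.0909, -0.0002]
```

Request:
{"op": "apply_moves", "data": {
  "rows": [
    {"rotation":[0,0,0],"linear":[0.06,-0.022,0],"hand":0},
    {"rotation":[0,0,0],"linear":[0.12,-0.045,0],"hand":0},
    {"rotation":[0,0,0],"linear":[0.18,-0.067,0],"hand":0},
    {"rotation":[0,0,0],"linear":[0.244,-0.091,0],"hand":0},
    {"rotation":[0,0,0],"linear":[0.244,-0.091,0.01],"hand":0},
    {"rotation":[0,0,0],"linear":[0.244,-0.091,0.06],"hand":0},
    {"rotation":[0,0,0],"linear":[0.244,-0.091,0.11],"hand":0},
    {"rotation":[0,0,0],"linear":[0.244,-0.091,0.15],"hand":0},
    {"rotation":[0,0,0],"linear":[0.244,-0.091,0.155],"hand":0},
    {"rotation":[0,0,0],"linear":[0.244,-0.091,0.155],"hand":0},
    {"rotation":[0,0,0],"linear":[0.244,-0.091,0.155],"hand":255},
    {"rotation":[0,0,0],"linear":[0.244,-0.091,0.155],"hand":255}
  ]
}}

```text
time_s: 28.65
tcp_pos: [0.4476, 0.2351, 0.0461]
eef_rot: [[0.0, 1.0, 0.002], [1.0, -0.0, 0.001], [0.001, 0.002, -1.0]]
ft_force: [-1.2, -0.3, -0.1]
finger_gap: 0.598
```

Request:
{"op": "apply_moves", "data": {
  "rows": [
    {"rotation":[0,0,0],"linear":[0,0,0],"hand":255},
    {"rotation":[0,0,0],"linear":[0,0,0],"hand":255},
    {"rotation":[0,0,0],"linear":[0,0,0],"hand":255},
    {"rotation":[0,0,0],"linear":[0,0,0],"hand":255}
  ]
}}

```text
time_s: 29.15
tcp_pos: [0.4472, 0.2352, 0.0462]
eef_rot: [[-0.0, 1.0, 0.002], [1.0, 0.0, 0.0], [0.0, 0.002, -1.0]]
ft_force: [-1.9, -0.7, 8.2]
finger_gap: 0.51
```

Request:
{"op": "apply_moves", "data": {
  "rows": [
    {"rotation":[0,0,0],"linear":[0,0,-0.03],"hand":255},
    {"rotation":[0,0,0],"linear":[0,0,-0.08],"hand":255},
    {"rotation":[0,0,0],"linear":[0,0,-0.135],"hand":255},
    {"rotation":[0,0,0],"linear":[-0.04,0.008,-0.155],"hand":255},
    {"rotation":[0,0,0],"linear":[-0.1,0.021,-0.155],"hand":255},
    {"rotation":[0,0,0],"linear":[-0.16,0.033,-0.155],"hand":255},
    {"rotation":[0,0,0],"linear":[-0.22,0.045,-0.155],"hand":255},
    {"rotation":[0,0,0],"linear":[-0.28,0.058,-0.155],"hand":255},
    {"rotation":[0,0,0],"linear":[-0.34,0.07,-0.155],"hand":255},
    {"rotation":[0,0,0],"linear":[-0.4,0.082,-0.155],"hand":255},
    {"rotation":[0,0,0],"linear":[-0.46,0.095,-0.155],"hand":255},
    {"rotation":[0,0,0],"linear":[-0.52,0.107,-0.155],"hand":255}
  ]
}}

```text
time_s: 30.65
tcp_pos: [0.5539, -0.2869, 0.2004]
eef_rot: [[0.0, 1.0, 0.0], [1.0, -0.0, -0.0], [-0.0, 0.0, -1.0]]
ft_force: [1.2, 1.1, -0.6]
finger_gap: 0.506
```

Request:
{"op": "apply_moves", "data": {
  "rows": [
    {"rotation":[0,0,0],"linear":[-0.019,0.004,0],"hand":255},
    {"rotation":[0,0,0],"linear":[-0.019,0.004,0.03],"hand":255},
    {"rotation":[0,0,0],"linear":[-0.019,0.004,0.08],"hand":255},
    {"rotation":[0,0,0],"linear":[-0.019,0.004,0.12],"hand":255},
    {"rotation":[0,0,0],"linear":[-0.019,0.004,0.12],"hand":255}
  ]
}}

```text
time_s: 31.28
tcp_pos: [0.5566, -0.303, 0.0777]
eef_rot: [[0.0, 1.0, -0.005], [1.0, -0.0, 0.004], [0.004, -0.005, -1.0]]
ft_force: [0.4, -0.2, -0.4]
finger_gap: 0.505
```

```bash
python3 - <<'E'
from h import *
shot("side","s14",(200,170,460,365),3)
to([.558,-.304,.05])
E
```

```text
t 31.32 tcp [0.5578, -0.3039, 0.0802] gap 0.504 F [0.2, -0.0, -0.0] x [0.0, 1.0, 0.001]
lin [-0.0002, 0.0002, 0.0302]
```

View pics/s14.png

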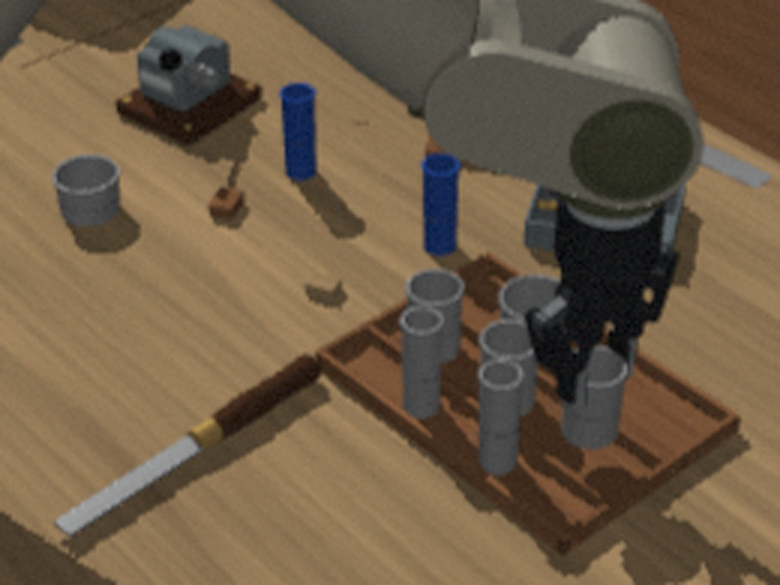

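Command z is 0.080; lower 0.030 and release.

Request:
{"op": "apply_moves", "data": {
  "rows": [
    {"rotation":[0,0,0],"linear":[0,0,0.026],"hand":255},
    {"rotation":[0,0,0],"linear":[0,0,0.03],"hand":255},
    {"rotation":[0,0,0],"linear":[0,0,0.03],"hand":255},
    {"rotation":[0,0,0],"linear":[0,0,0.03],"hand":100},
    {"rotation":[0,0,0],"linear":[0,0,0.03],"hand":50},
    {"rotation":[0,0,0],"linear":[0,0,0.03],"hand":30},
    {"rotation":[0,0,0],"linear":[0,0,-0.02],"hand":30},
    {"rotation":[0,0,0],"linear":[0,0,-0.08],"hand":0},
    {"rotation":[0,0,0],"linear":[0.03,-0.007,-0.12],"hand":0},
    {"rotation":[0,0,0],"linear":[0.09,-0.02,-0.12],"hand":0},
    {"rotation":[0,0,0],"linear":[0.15,-0.033,-0.12],"hand":0},
    {"rotation":[0,0,0],"linear":[0.21,-0.046,-0.12],"hand":0}
  ]
}}

```text
time_s: 32.83
tcp_pos: [0.5112, -0.0923, 0.2003]
eef_rot: [[0.001, 1.0, 0.001], [1.0, -0.001, -0.0], [-0.0, 0.001, -1.0]]
ft_force: [0.9, 0.8, -1.0]
finger_gap: 1.0
```

Request:
{"op": "apply_moves", "data": {
  "rows": [
    {"rotation":[0,0,0],"linear":[0.06,-0.012,0],"hand":0},
    {"rotation":[0,0,0],"linear":[0.12,-0.024,0],"hand":0},
    {"rotation":[0,0,0],"linear":[0.18,-0.036,0],"hand":0},
    {"rotation":[0,0,0],"linear":[0.18,-0.036,0],"hand":0}
  ]
}}

```text
time_s: 33.33
tcp_pos: [0.4748, 0.0893, 0.2004]
eef_rot: [[-0.005, 1.0, 0.0], [1.0, 0.005, 0.0], [0.0, 0.0, -1.0]]
ft_force: [0.3, -0.8, 0.2]
finger_gap: 0.995
```

```bash
python3 - <<'E'
from h import *
shot("side","s15",(200,150,460,345),3);snapshot("top")
find("mid1","wide1")
to([.451,.233,.2])
E
```

```text
top mid1 [([0.558, -0.302, 0.008], 0.91), ([0.557, -0.122, 0.008], 0.8), ([0.555, -0.22, 0.008], 0.67)]
top wide1 [([0.625, -0.173, 0.007], 0.87), ([0.452, 0.233, 0.001], 0.5), ([0.503, -0.259, 0.006], 0.25)]
side mid1 [([0.556, -0.125, 0.007], 0.74), ([0.556, -0.309, 0.01], 0.62)]
side wide1 [([0.628, -0.171, 0.006], 0.83), ([0.447, 0.234, 0.001], 0.81), ([0.558, -0.214, 0.006], 0.51), ([0.571, -0.218, -0.002], 0.19)]
t 33.62 tcp [0.4763, 0.0848, 0.2] gap 1.005 F [0.2, 0.2, 1.0] x [0.002, 1.0, -0.0]
lin [0.1481, -0.0257, -0.0]
```

View pics/s15.png

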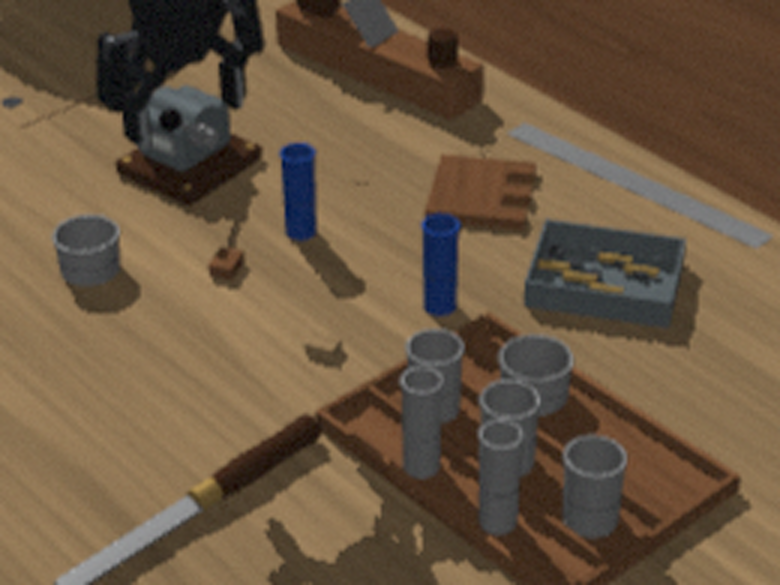

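Request:
{"op": "apply_moves", "data": {
  "rows": [
    {"rotation":[0,0,0],"linear":[0.05,-0.009,0],"hand":0},
    {"rotation":[0,0,0],"linear":[0.11,-0.019,0],"hand":0},
    {"rotation":[0,0,0],"linear":[0.147,-0.025,0],"hand":0},
    {"rotation":[0,0,0],"linear":[0.147,-0.025,0.03],"hand":0},
    {"rotation":[0,0,0],"linear":[0.147,-0.025,0.08],"hand":0},
    {"rotation":[0,0,0],"linear":[0.147,-0.025,0.13],"hand":0},
    {"rotation":[0,0,0],"linear":[0.147,-0.025,0.17],"hand":0},
    {"rotation":[0,0,0],"linear":[0.147,-0.025,0.184],"hand":0},
    {"rotation":[0,0,0],"linear":[0.147,-0.025,0.184],"hand":0},
    {"rotation":[0,0,0],"linear":[0.147,-0.025,0.184],"hand":255},
    {"rotation":[0,0,0],"linear":[0.147,-0.025,0.184],"hand":255},
    {"rotation":[0,0,0],"linear":[0.147,-0.025,0.184],"hand":255}
  ]
}}

```text
time_s: 35.12
tcp_pos: [0.4516, 0.2331, 0.0179]
eef_rot: [[0.0, 1.0, 0.003], [1.0, -0.0, 0.001], [0.001, 0.003, -1.0]]
ft_force: [-2.0, -1.7, 10.1]
finger_gap: 0.663
```

Request:
{"op": "apply_moves", "data": {
  "rows": [
    {"rotation":[0,0,0],"linear":[0,0,0],"hand":255},
    {"rotation":[0,0,0],"linear":[0,0,0],"hand":255}
  ]
}}

```text
time_s: 35.38
tcp_pos: [0.4516, 0.2331, 0.0179]
eef_rot: [[0.0, 1.0, 0.003], [1.0, -0.0, 0.001], [0.001, 0.003, -1.0]]
ft_force: [-1.7, -1.1, 9.4]
finger_gap: 0.66
```

Request:
{"op": "apply_moves", "data": {
  "rows": [
    {"rotation":[0,0,0],"linear":[0,0,-0.03],"hand":255},
    {"rotation":[0,0,0],"linear":[0,0,-0.08],"hand":255},
    {"rotation":[0,0,0],"linear":[0,0,-0.135],"hand":255},
    {"rotation":[0,0,0],"linear":[-0.03,0.011,-0.17],"hand":255},
    {"rotation":[0,0,0],"linear":[-0.085,0.031,-0.17],"hand":255},
    {"rotation":[0,0,0],"linear":[-0.14,0.051,-0.17],"hand":255},
    {"rotation":[0,0,0],"linear":[-0.195,0.07,-0.17],"hand":255},
    {"rotation":[0,0,0],"linear":[-0.25,0.09,-0.17],"hand":255},
    {"rotation":[0,0,0],"linear":[-0.305,0.11,-0.17],"hand":255},
    {"rotation":[0,0,0],"linear":[-0.36,0.13,-0.17],"hand":255},
    {"rotation":[0,0,0],"linear":[-0.415,0.15,-0.17],"hand":255},
    {"rotation":[0,0,0],"linear":[-0.47,0.17,-0.17],"hand":255}
  ]
}}

```text
time_s: 36.88
tcp_pos: [0.6212, -0.2388, 0.187]
eef_rot: [[0.0, 1.0, 0.001], [1.0, -0.0, -0.0], [-0.0, 0.001, -1.0]]
ft_force: [0.5, -0.1, -1.8]
finger_gap: 0.659
```

Request:
{"op": "apply_moves", "data": {
  "rows": [
    {"rotation":[0,0,0],"linear":[-0.022,0.008,0],"hand":255},
    {"rotation":[0,0,0],"linear":[-0.022,0.008,0.03],"hand":255},
    {"rotation":[0,0,0],"linear":[-0.022,0.008,0.08],"hand":255},
    {"rotation":[0,0,0],"linear":[-0.022,0.008,0.13],"hand":255},
    {"rotation":[0,0,0],"linear":[-0.022,0.008,0.13],"hand":255}
  ]
}}

```text
time_s: 37.5
tcp_pos: [0.6272, -0.258, 0.0532]
eef_rot: [[0.0, 1.0, -0.006], [1.0, -0.0, 0.004], [0.004, -0.006, -1.0]]
ft_force: [0.6, -0.1, -0.9]
finger_gap: 0.662
```

```bash
python3 - <<'E'
from h import *
shot("side","s16",(200,170,460,365),3)
to([.629,-.259,.0255])
E
```

```text
t 37.55 tcp [0.6288, -0.2589, 0.0564] gap 0.662 F [0.5, -0.6, -1.0] x [0.0, 1.0, 0.001]
lin [-0.0001, 0.0003, 0.0309]
```

View pics/s16.png

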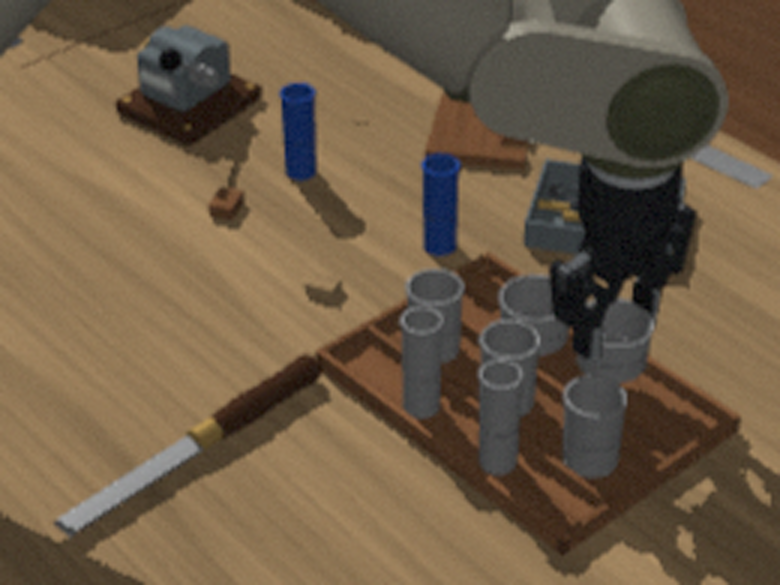

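Request:
{"op": "apply_moves", "data": {
  "rows": [
    {"rotation":[0,0,0],"linear":[0,0,0.026],"hand":255},
    {"rotation":[0,0,0],"linear":[0,0,0.0305],"hand":255},
    {"rotation":[0,0,0],"linear":[0,0,0.0305],"hand":255},
    {"rotation":[0,0,0],"linear":[0,0,0.0305],"hand":60},
    {"rotation":[0,0,0],"linear":[0,0,0.0305],"hand":10},
    {"rotation":[0,0,0],"linear":[0,0,0.0305],"hand":0},
    {"rotation":[0,0,0],"linear":[0,0,-0.02],"hand":0},
    {"rotation":[0,0,0],"linear":[0,0,-0.08],"hand":0},
    {"rotation":[0,0,0],"linear":[0,0,-0.14],"hand":0},
    {"rotation":[0,0,0],"linear":[0.05,-0.01,-0.164],"hand":0},
    {"rotation":[0,0,0],"linear":[0.11,-0.022,-0.164],"hand":0},
    {"rotation":[0,0,0],"linear":[0.17,-0.034,-0.164],"hand":0}
  ]
}}

```text
time_s: 39.05
tcp_pos: [0.5943, -0.0874, 0.2205]
eef_rot: [[0.001, 1.0, 0.001], [1.0, -0.001, -0.0], [-0.0, 0.001, -1.0]]
ft_force: [2.0, -0.3, -0.3]
finger_gap: 1.003
```

Request:
{"op": "apply_moves", "data": {
  "rows": [
    {"rotation":[0,0,0],"linear":[0.06,-0.02,0],"hand":255},
    {"rotation":[0,0,0],"linear":[0.12,-0.04,0],"hand":255},
    {"rotation":[0,0,0],"linear":[0.16,-0.06,0],"hand":255},
    {"rotation":[0,0,0],"linear":[0.16,-0.06,0],"hand":255}
  ]
}}

```text
time_s: 39.55
tcp_pos: [0.5337, 0.0735, 0.2207]
eef_rot: [[-0.004, 1.0, 0.0], [1.0, 0.004, 0.0], [0.0, 0.0, -1.0]]
ft_force: [-0.1, -0.0, 0.6]
finger_gap: 0.143
```

```bash
python3 - <<'E'
from h import *
shot("side","s17",(200,150,460,345),3);shot("top","t17",(150,180,460,320),2.5)
find("tall1","mid1","wide1","lever_ball","lever_pivot","counter")
st()
E
```

```text
top tall1 [([0.503, -0.264, 0.009], 0.8), ([0.5, -0.169, 0.005], 0.57), ([0.656, -0.021, 0.003], 0.51)]
top mid1 [([0.558, -0.302, 0.006], 0.95), ([0.556, -0.123, 0.008], 0.71), ([0.561, -0.218, 0.007], 0.6)]
top wide1 [([0.628, -0.172, 0.005], 0.81), ([0.631, -0.26, 0.008], 0.63), ([0.365, -0.096, 0.001], 0.26), ([0.627, -0.212, 0.004], 0.2)]
top lever_ball [([0.568, 0.259, 0.103], 0.46)]
top lever_pivot [([0.62, 0.272, 0.055], 0.79)]
top counter [([0.611, 0.309, 0.002], 0.7), ([0.537, -0.002, -0.001], 0.57), ([0.624, 0.268, 0.056], 0.26)]
side tall1 [([0.498, -0.171, 0.003], 0.95), ([0.63, 0.15, -0.002], 0.86), ([0.66, -0.022, 0.001], 0.65), ([0.502, -0.262, 0.008], 0.58)]
side mid1 [([0.556, -0.309, 0.008], 0.95), ([0.558, -0.214, 0.006], 0.67), ([0.557, -0.123, 0.003], 0.66), ([0.628, -0.171, 0.006], 0.38)]
side wide1 [([0.628, -0.262, 0.006], 0.67), ([0.627, -0.169, 0.002], 0.64)]
side lever_ball [([0.567, 0.26, 0.096], 0.49)]
side lever_pivot [([0.614, 0.273, 0.058], 0.57), ([0.556, -0.215, 0.005], 0.29)]
side counter [([0.611, 0.311, -0.002], 0.73)]
t 40.25 tcp [0.535, 0.0709, 0.22] gap 0.003 F [-0.0, -0.5, -0.8] x [0.0, 1.0, 0.0]
```

View pics/s17.png

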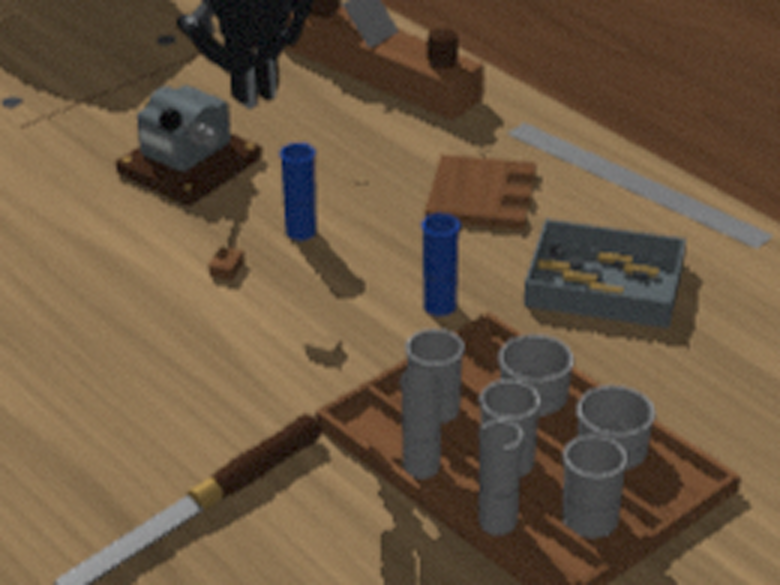

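View pics/t17.png

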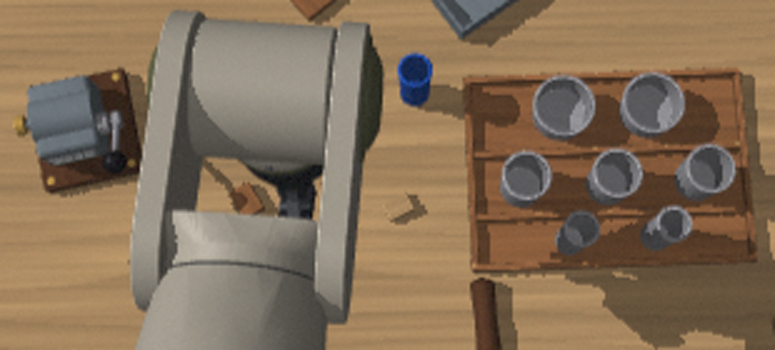

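Request:
{"op": "apply_moves", "data": {
  "rows": [
    {"rotation":[0,0,0],"linear":[0.06,0.009,0],"hand":255},
    {"rotation":[0,0,0],"linear":[0.12,0.018,0],"hand":255},
    {"rotation":[0,0,0],"linear":[0.18,0.026,0],"hand":255},
    {"rotation":[0,0,0],"linear":[0.189,0.028,0.02],"hand":255},
    {"rotation":[0,0,0],"linear":[0.189,0.028,0.06],"hand":255},
    {"rotation":[0,0,0],"linear":[0.189,0.028,0.085],"hand":255},
    {"rotation":[0,0,0],"linear":[0.189,0.028,0.085],"hand":255},
    {"rotation":[0,0,0],"linear":[0.189,0.028,0.085],"hand":255}
  ]
}}

```text
time_s: 41.25
tcp_pos: [0.5636, 0.2601, 0.1363]
eef_rot: [[0.0, 1.0, 0.002], [1.0, -0.0, 0.0], [0.0, 0.002, -1.0]]
ft_force: [-0.6, 0.8, 0.1]
finger_gap: -0.001
```

```bash
python3 - <<'E'
from h import *
shot("side","s18",(200,120,330,220),6)
st()
E
```

```text
t 41.3 tcp [0.5637, 0.2601, 0.1366] gap 0.003 F [-0.5, 0.1, 0.6] x [0.0, 1.0, 0.001]
```

View pics/s18.png

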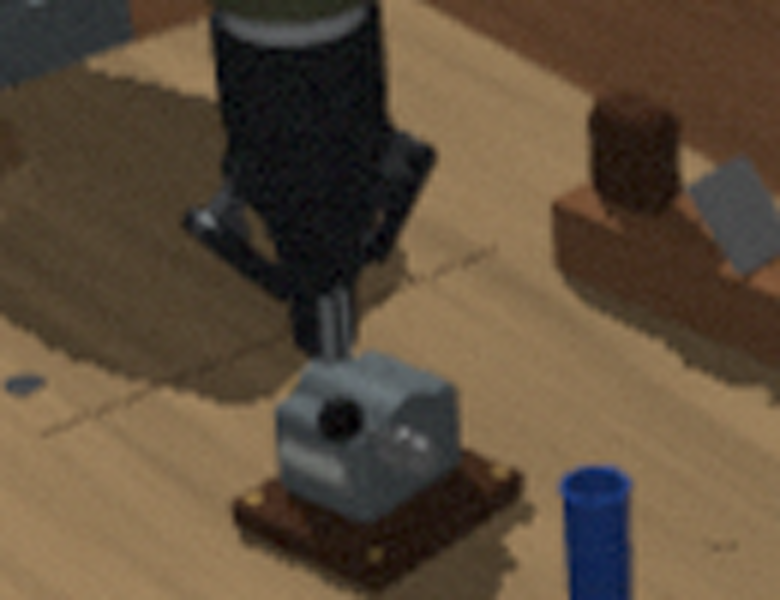

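Request:
{"op": "apply_moves", "data": {
  "rows": [
    {"rotation":[0,0,0],"linear":[0,0,0.02],"hand":255},
    {"rotation":[0,0,0],"linear":[-0.001,-0.004,0.035],"hand":255},
    {"rotation":[0,0,0],"linear":[-0.002,-0.008,0.05],"hand":255},
    {"rotation":[0,0,0],"linear":[-0.003,-0.011,0.065],"hand":255},
    {"rotation":[0,0,0],"linear":[-0.004,-0.013,0.074],"hand":255},
    {"rotation":[0,0,0],"linear":[-0.004,-0.014,0.08],"hand":255},
    {"rotation":[0,0,0],"linear":[-0.004,-0.014,0.08],"hand":255}
  ]
}}

```text
time_s: 42.18
tcp_pos: [0.5498, 0.2566, 0.0568]
eef_rot: [[0.0, 1.0, 0.003], [1.0, -0.0, 0.001], [0.001, 0.003, -1.0]]
ft_force: [-2.3, 2.6, 6.6]
finger_gap: -0.003
```

```bash
python3 - <<'E'
from h import *
shot("side","s19",(200,120,330,220),6)
st()
E
```

```text
t 42.23 tcp [0.5498, 0.2566, 0.057] gap 0.003 F [-2.5, 1.5, 6.3] x [0.0, 1.0, 0.001]
```

View pics/s19.png

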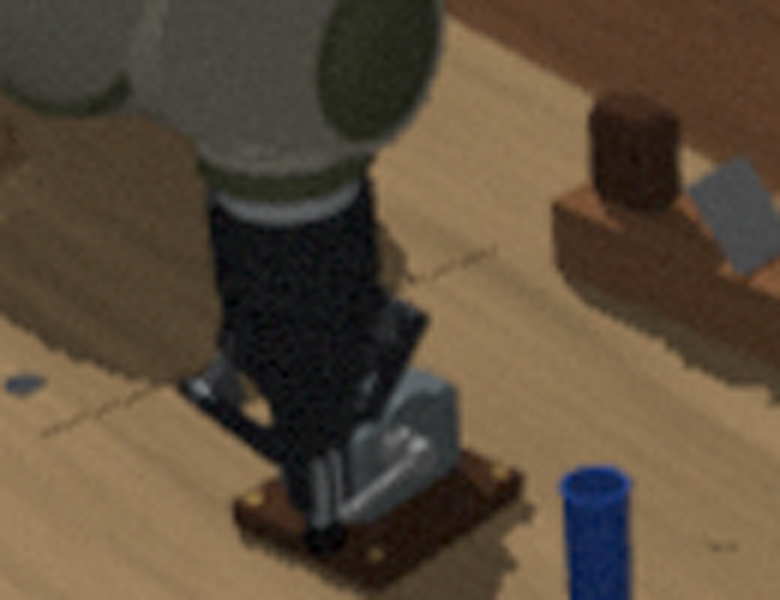

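Request:
{"op": "apply_moves", "data": {
  "rows": [
    {"rotation":[0,0,0],"linear":[0,0,0.003],"hand":255},
    {"rotation":[0,0,0],"linear":[0,0,0.004],"hand":255},
    {"rotation":[0,0,0],"linear":[0,0,0.004],"hand":255}
  ]
}}

```text
time_s: 42.6
tcp_pos: [0.5498, 0.2567, 0.0546]
eef_rot: [[0.0, 1.0, 0.004], [1.0, -0.0, 0.002], [0.002, 0.004, -1.0]]
ft_force: [-6.1, 1.9, 16.5]
finger_gap: 0.002
```

Request:
{"op": "apply_moves", "data": {
  "rows": [
    {"rotation":[0,0,0],"linear":[0,0,0.004],"hand":255},
    {"rotation":[0,0,0],"linear":[0.001,0.004,-0.02],"hand":255},
    {"rotation":[0,0,0],"linear":[0.003,0.01,-0.045],"hand":255},
    {"rotation":[0,0,0],"linear":[0.004,0.014,-0.075],"hand":255},
    {"rotation":[0,0,0],"linear":[0.004,0.014,-0.12],"hand":255},
    {"rotation":[0,0,0],"linear":[-0.05,-0.02,-0.16],"hand":255},
    {"rotation":[0,0,0],"linear":[-0.1,-0.05,-0.17],"hand":255},
    {"rotation":[0,0,0],"linear":[-0.15,-0.08,-0.17],"hand":255},
    {"rotation":[0,0,0],"linear":[-0.15,-0.08,-0.17],"hand":255},
    {"rotation":[0,0,0],"linear":[-0.15,-0.08,-0.17],"hand":255}
  ]
}}

```text
time_s: 43.85
tcp_pos: [0.4695, 0.106, 0.2221]
eef_rot: [[0.001, 1.0, 0.002], [1.0, -0.001, 0.0], [0.0, 0.002, -1.0]]
ft_force: [0.6, 0.3, 0.6]
finger_gap: 0.002
```

```bash
python3 - <<'E'
from h import *
shot("side","s20",(200,130,460,345),3)
shot("top","t20",(150,130,530,380),2)
find("lever_ball","wide1","mid1","tall1","glue","offcut1","chisel","mallet","joint_board","fittings_tin")
st()
E
```

```text
top lever_ball []
top wide1 [([0.629, -0.171, 0.009], 0.81), ([0.632, -0.257, 0.011], 0.55)]
top mid1 [([0.556, -0.3, 0.008], 0.91), ([0.555, -0.125, 0.008], 0.72), ([0.556, -0.218, 0.006], 0.66)]
top tall1 [([0.501, -0.169, 0.004], 0.78), ([0.656, -0.021, -0.0], 0.75), ([0.634, 0.154, 0.003], 0.71), ([0.501, -0.262, 0.007], 0.63)]
top glue [([0.651, -0.462, -0.002], 0.8)]
top offcut1 [([0.541, -0.004, -0.004], 0.64)]
top chisel [([0.364, -0.098, 0.004], 0.82)]
top mallet [([0.358, 0.466, 0.001], 0.63)]
top joint_board [([0.802, 0.083, 0.001], 0.91)]
top fittings_tin [([0.788, -0.096, -0.002], 0.61), ([0.573, -0.218, 0.001], 0.58)]
side lever_ball [([0.631, -0.173, 0.006], 0.54), ([0.568, 0.26, 0.102], 0.4), ([0.57, -0.214, 0.0], 0.39)]
side wide1 [([0.628, -0.173, 0.008], 0.8), ([0.631, -0.259, 0.009], 0.79), ([0.558, -0.215, 0.001], 0.67), ([0.502, -0.258, 0.008], 0.29)]
side mid1 [([0.556, -0.308, 0.01], 0.85), ([0.553, -0.218, 0.008], 0.57)]
side tall1 [([0.506, -0.26, 0.005], 0.92), ([0.658, -0.022, 0.001], 0.84), ([0.5, -0.169, 0.005], 0.72), ([0.631, 0.151, 0.001], 0.58)]
side glue [([0.651, -0.464, 0.003], 0.94)]
side offcut1 [([0.536, -0.001, -0.003], 0.51), ([0.547, 0.149, 0.001], 0.47)]
side chisel [([0.362, -0.092, 0.004], 0.97)]
side mallet [([0.356, 0.467, 0.001], 0.55), ([0.505, -0.261, 0.006], 0.38)]
side joint_board [([0.803, 0.08, 0.001], 0.62), ([0.537, -0.002, -0.003], 0.2)]
side fittings_tin [([0.788, -0.097, -0.001], 0.94)]
t 44.95 tcp [0.469, 0.106, 0.221] gap -0.002 F [0.6, -0.5, -0.6] x [0.0, 1.0, -0.0]
```

View pics/s20.png

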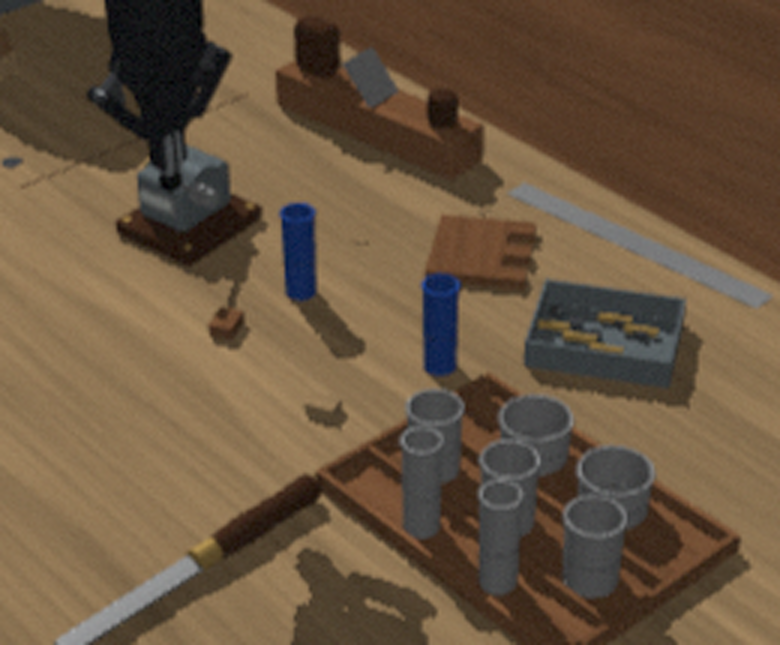

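View pics/t20.png

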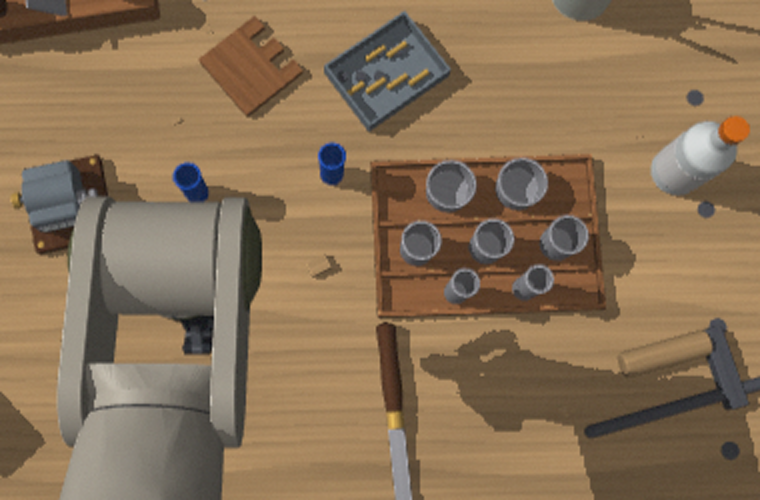

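```bash
python3 -c "
from station import *
print(sign_off())"
```

```text
the job is handed in; nothing more can be done
None
```

All seven beakers present (2 wide, 3 middle, 2 tall) are unstacked and upright in their own rows of the tray. The lever was pressed to its stop and has sprung back. I handed the job in at about 45 s of the 208 s allowed, and no verdict was reported.

- **Beakers:** In the last pictures they all stand upright. The networks put them within about 5 mm of the row centres; the limit is 11 mm. Their foot heights read 1 to 11 mm against the true 6 mm floor. That spread is about the networks' 4 mm error, and two readings touch or pass the 10 mm limit.
- **Lever:** The push force jumped from about 6 N to 16.5 N with the fingertips at 54.6 mm. That puts the ball 10 mm below the pivot, as expected at the stop. Afterwards the side camera found the ball back at its rest position; the arm blocked the top camera's view of it.
- **Knock:** The stack farthest to the left was knocked aside by a few millimetres during the run. I measured it again before picking from it.
- **Other items:** The glue bottle, tin, mallet, chisel, joint board and one offcut read the same as at the start. The other offcut was seen only from the side, also within about 4 mm. I did not touch the two blue look-alikes.

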